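Swap the driver's battery packs at the twin charger

ROBOT

A 7-joint arm with a two-finger parallel gripper is mounted at the origin on the work surface. World frame = base frame: x ahead of the robot, y to its left, z up, the work surface at z = 0. Lengths are in m, angles in rad, forces in N, time in s.
With the tool pointing down it reaches from about 0.425 to 0.975 m from the base axis. Payload 16.7 kg.
Tool frame: the origin (TCP) lies midway between the tips of the shut fingers; the grasp point (between the pads) lies 19 mm behind it; x points along the fingers, z is the direction in which the jaws open and shut, and the axes are right-handed (so a half turn about x gives the same grasp; the last joint's range is limited). The gripper opens to 85 mm and grips with 20 to 120 N. Pads are 22 mm wide; open, the fingers measure 114 mm over their backs; the gripper's body (76 mm by 85 mm) begins 54 mm behind the grasp point. The pads swing forward as they close: fully open they stand 13 mm farther back than shut.
Start: joints at [-1.266, 0.426, 0.074, 1.606, -0.034, 1.111, -0.067], TCP at [0.297, 0.606, 0.231] pointing down, gripper open.
Joint ranges: [-2.85, 2.85], [-0.5, 2.14], [-1.23, 1.37], [0.21, 2.46], [-1.02, 4.16], [0.16, 2.05], [-2.73, 2.73]. Speed limits (rad/s): [1.89, 1.89, 2.39, 2.39, 3.01, 3.01, 3.01].

INTERFACE

Orientations are given as a unit quaternion [x, y, z, w].
In Python, from rig import readout, imaging, job, spotter gives the robot as it stands.
- The arm moves only by the tool drive_tool, never from a script. Its arguments are lists of equal length, an entry for each row: "offset": the shift along the tool's x, y, z in cm, a list of three; "turn": the turn about the tool's x in rad; "hand": the finger opening in cm, from 0 to 8.54. A call has 1 to 20 rows; each row shifts and turns the commanded pose from where the row before left it, along the tool's axes as they then stand; what a row does not reach is not made up. A row lasts 1/12 s, in which the tool goes at most 41.7 mm and 7.16 degrees, less where a joint would pass 70% of its speed; a pose out of reach is approached as far as the arm can. A call with a gripper value outside its range is refused whole. The fingers move at their own pace and stop on an object; "grip_force" is the grip in N (left out, the last holds). Time passes only in rows, so rows that do not move let the fingers close. It gives the time, the measured TCP pose, the force and the opening at its end, in the units of the state.
- readout.sense(): the state, without advancing time (a new reading comes with each control period).
- imaging.grab_frame(name): name is "scene" or "top" or "wrist"; returns the picture (384x512x3 uint8, red, green, blue); there is no depth.
- imaging.calibration(name): a dict with "camera_matrix" (3x3 intrinsics, pixels), "world_from_camera" (4x4, takes a point from camera to world coordinates); the wrist camera has in their place "tool_from_camera" (4x4, takes a point from camera to tool coordinates, whose origin is the TCP and whose axes are the tool frame's). Camera axes: x right, y up, looking along -z (the intrinsics and any distortion apply to the point x, -y, -z); pixel columns grow to the right and rows downward; lengths in m; the calibration is good to about 2 mm. A picture is of the moment at which its call begins: read the wrist's pose just before it. calibration takes no time and is no camera call.
- job.sign_off(): hands the job in, once; it reports no verdict.
Trained networks look in the newest picture that a camera, given by its name, has taken for a name from the list of things; names that differ only in an ending like _2 or _b are one class to them, and where a whole thing is asked for, a point or a joint stands for the part that bears it (a point fixed in the world has none). Each returns a list of dicts, best first, with "confidence" (0 to 1); they miss things now and then, are a little off and sometimes report something else, mostly with a low value. They report only what shows in the picture. A call takes as long as a camera call. They do not tell look-alikes from the thing itself.
- spotter.spot_in(camera, query): "at" ([column, row] as shares, 0 to 1, of the picture: columns of its width, rows of its height, amid what is visible of it).
- spotter.outline_of(camera, query): "region" (384x512 bool, what is visible of it) and "at" ([column, row] as shares, 0 to 1, of the picture: columns of its width, rows of its height, amid what is visible of it).
The state is a dict: "t": time; "joint_positions": joint angles; "dq": joint speeds; "joint_efforts": joint torques, N m; "position": TCP position; "ee_rot": TCP orientation; "force": force on the tool from outside, world axes, zero at the start; "torque": the same for the moment, N m; "width": opening from 0.0 (shut) to 1.0 (fully open).
Only numpy, scipy, OpenCV 4.12 (cv2) and the standard library are available. Lean on these libraries where they do the work, as an engineer would, in place of code of your own. Each camera call takes 0.05 s, during which the arm holds its last target.

TASK

Swap the driver's battery packs: squeeze the two orange side buttons of the charged pack (four green bars) fully in together to unlatch it, draw it out of the sloped charger and stand it upright in an empty compartment of the blue organiser, then push the flat pack (one red bar) fully home in the charger bay that came free, so that its two buttons spring back out and latch. Do not drop a pack, and leave the pack that is still charging (two amber bars), both bottles and the driver where they are.

Things in the scene. Friction and masses are not known exactly. Their poses are not given: they have to be found in the camera images.
- charger: fixed grey twin charger, 168 mm wide (y), 117 mm deep (x), 85 mm high at the back. Origin: centre of its underside; front faces its own -x. Its deck slopes 25 degrees, rising towards its +x. Two bays, 84 mm apart along y, are sunk 44 mm square into the deck, so packs in them lean 25 degrees towards its -x and stand 40 mm out of the deck
- bay_a (a point): centre of the floor of the charger's bay on its -y side; z runs up out of the bay, square to the deck, x uphill along the deck. Mouth 44 mm up z, 47 mm (x) x 37.5 mm (y), rim bevelled 3 mm. A 10 mm deep lip at the mouth's -x and +x edges holds a pack's teeth. A pack fully home has its origin and axes here (half a turn about z is as good), with 2.5 mm play along z and 3 degrees of lean
- bay_b (a point): the same for the bay on the charger's +y side
- organiser: fixed blue open organiser, 80 mm (x) x 160 mm (y), walls 42 mm high and 4 mm thick, floor 4 mm thick, with three compartments in a row along its y, each 72 mm (x) x 48 mm (y) inside. Origin: centre of its underside
- slot_a (a point): centre of the floor of the organiser's compartment on its -y side, 4 mm above the bench; axes as the organiser's. This compartment is empty at the start
- slot_b (a point): the same for the middle compartment, 52 mm further along y (the flat pack stands in this one or in slot_c, the flux bottle in the other)
- slot_c (a point): the same for the compartment on the +y side
- full_pack: loose battery pack, four green bars on top (charged), 0.25 kg, 44 x 40 x 84 mm (stem below z = 50 mm: 44 x 34). Origin: centre of underside, z up through it. Orange spring buttons on its -x and +x sides, 24 mm wide, 18 mm high, centred at z = 69 mm: 58 mm over both, 46 mm fully pressed. At first latched in a bay, x up-slope; it comes out along the bay only with both buttons pressed
- spent_pack: loose battery pack, one red bar on top (flat), 0.25 kg, 44 x 40 x 84 mm (stem below z = 50 mm: 44 x 34). Origin: centre of underside, z up through it. Orange spring buttons on its -x and +x sides, 24 mm wide, 18 mm high, centred at z = 69 mm: 58 mm over both, 46 mm fully pressed. At first it stands in the organiser, x along the organiser's x within 3 degrees
- charging_pack: a third such pack, with two amber bars on top, still charging: latched in the charger's other bay, where it must stay
- full_pack_front (a joint): orange button on the -x side of the charged pack: metres pressed inward, 0 = fully out, 0.006 = fully in. It takes 2 N at first, 6.5 N fully in, and springs back. It carries a catch tooth (12 mm wide, flat top at z = 31 mm, bevelled below) that stands 5 mm out of the stem and is flush when pressed; it clears the bay's lip from about 0.004 to 0.005
- full_pack_back (a joint): orange button on the +x side of the charged pack: metres pressed inward, 0 = fully out, 0.006 = fully in. It takes 2 N at first, 6.5 N fully in, and springs back. Tooth as for full_pack_front
- spent_pack_front (a joint): orange button on the -x side of the flat pack: metres pressed inward, 0 = fully out, 0.006 = fully in. It takes 2 N at first, 6.5 N fully in, and springs back. Tooth as for full_pack_front. With both buttons held in, the pack slides into a bay; let go on the bay's floor, the teeth spring out under the lips; let go over 2 mm higher, it hangs by its teeth until pushed down
- spent_pack_back (a joint): orange button on the +x side of the flat pack: metres pressed inward, 0 = fully out, 0.006 = fully in. It takes 2 N at first, 6.5 N fully in, and springs back. Tooth as for full_pack_front
- flux_bottle: loose small amber bottle with a black cap, 32 mm diameter, 92 mm high, standing in a compartment of the organiser. Origin: centre of its underside
- cleaner_bottle: loose white bottle with a blue cap, 56 mm diameter, 156 mm high, standing on the bench between charger and organiser. Origin: centre of its underside
- driver: loose cordless driver without its pack, lying on its side in front of the cleaner bottle: barrel 130 mm long along its x and 50 mm thick, handle and foot reaching 118 mm to its -y. Origin: under the barrel, on the bench
There are look-alikes about, which are no part of the job. Leave any turquoise or yellow look-alike of the full_pack alone.

How it is judged:
On the way:
1. the charged pack is drawn 20 mm up its bay with both its side buttons squeezed in (value of joint each of full_pack_front, full_pack_back above 0.0048 m and distance of full_pack from where it was at the start of the episode above 0.02 m), for 0.05 s.
At the end, for the whole second after the job is handed in: Charged pack upright (6 degrees) on the floor (5 mm) of an organiser compartment, within 25 mm of its centre; flat pack within 6 mm of home in a charger bay, both its buttons out (under 2 mm pressed); both still; nothing else disturbed ((horizontal distance between full_pack and slot_a below 0.025 m or horizontal distance between full_pack and slot_b below 0.025 m or horizontal distance between full_pack and slot_c below 0.025 m) and z of full_pack in the frame of organiser below 0.009 m and angle between full_pack's own z axis and vertical below 0.1 rad and (distance between spent_pack and bay_a below 0.006 m or distance between spent_pack and bay_b below 0.006 m) and value of joint each of spent_pack_front, spent_pack_back below 0.002 m and linear speed of each of full_pack, spent_pack below 0.02 m/s); the robot touches nothing.
It fails at once if the pack that is still charging is pulled or knocked from its seat (moved more than 10 mm) (distance of charging_pack from where it was at the start of the episode above 0.01 m).
It fails at once if the small flux bottle is tipped past 20 degrees or shifted more than 40 mm (angle between flux_bottle's own z axis and vertical above 0.35 rad or distance of flux_bottle from where it was at the start of the episode above 0.04 m).
It fails at once if the cleaner bottle is tipped past 20 degrees or shifted more than 30 mm (angle between cleaner_bottle's own z axis and vertical above 0.35 rad or distance of cleaner_bottle from where it was at the start of the episode above 0.03 m).
It fails at once if the driver is shifted more than 30 mm (distance of driver from where it was at the start of the episode above 0.03 m).
It fails at once if a pack is dropped: it falls free of the fingers faster than 0.6 m/s ((linear speed of full_pack above 0.6 m/s and contact force between the fingers and full_pack below 0.1 N) or (linear speed of spent_pack above 0.6 m/s and contact force between the fingers and spent_pack below 0.1 N)).
It also fails if it takes over 61 s, if anything falls off the work surface, if the arm or the gripper's body presses on something with over 40 N, if the wrist force passes 120 N, or if a joint passes its speed limit or range.

## Working session

There is one attempt and no reset: what is moved stays moved. The work goes in short steps, Python scripts to look and compute and a tool call to move; the robot and the scene stay as the last step left them, time stands still between calls to the robot, and variables do not carry over. Pictures are saved under pics/ and viewed, and the job is handed in when it is done.

Besides the shell and the picture viewer there is one more tool, called in YAML: its name, and indented under it one key for each argument. drive_tool: Moves the arm, as the interface text tells. Its arguments: {"type":"object","properties":{"offset":{"type":"array"},"turn":{"type":"array"},"hand":{"type":"array"},"grip_force":{"type":"number"}},"required":["offset","turn","hand"]}

```bash
ls; mkdir -p pics
python3 - <<'E'
from rig import readout, imaging, job, spotter
import cv2
print(readout.sense())
for n in ("scene","top","wrist"):
    im=imaging.grab_frame(n); cv2.imwrite(f"pics/{n}0.png",im[:,:,::-1])
    print(n,imaging.calibration(n))
E
```

```text
pics
{'t': 0.0, 'joint_positions': array([-1.26549393,  0.42673109,  0.07386294,  1.60661991, -0.03412388,
        1.11081292, -0.0671141 ]), 'dq': array([ 5.26805164e-04, -3.54279864e-05, -2.77619365e-03,  1.09570858e-03,
       -1.64916093e-03, -8.69001492e-04, -1.02330849e-03]), 'joint_efforts': array([ 1.51577475e-03, -9.49841952e+01,  3.76149282e+00, -4.63505995e+01,
        1.93247449e-02,  1.03366765e-02,  5.58086271e-06]), 'position': array([0.29636035, 0.6059945 , 0.23060588]), 'ee_rot': array([-0.3746534 ,  0.60024104,  0.37411499,  0.59948603]), 'force': array([ 0.49521387,  0.38373545, -0.2030009 ]), 'torque': array([0.03897469, 0.01998952, 0.06397478]), 'width': 0.999748119268659}
scene {'camera_matrix': array([[353.83675981,   0.        , 256.64719129],
       [  0.        , 353.83675981, 187.50273036],
       [  0.        ,   0.        ,   1.        ]]), 'world_from_camera': array([[ 8.55864311e-01, -4.49502148e-01,  2.55820443e-01,
         8.13790377e-01],
       [ 5.17200035e-01,  7.43228320e-01, -4.24400505e-01,
        -3.50643215e-01],
       [ 6.35941109e-04,  4
[... 429 characters left out ...]
0811177, -0.00190877,  0.04313708],
       [-0.0029332 ,  0.12821991,  0.99174142,  0.91991224],
       [ 0.        ,  0.        ,  0.        ,  1.        ]])}
wrist {'camera_matrix': array([[285.41895881,   0.        , 255.6660124 ],
       [  0.        , 285.41895881, 192.8258468 ],
       [  0.        ,   0.        ,   1.        ]]), 'tool_from_camera': array([[ 6.26291000e-05,  2.75387322e-01, -9.61333355e-01,
        -1.43737979e-01],
       [ 5.90760966e-04,  9.61333179e-01,  2.75387310e-01,
         6.93598843e-02],
       [ 9.99999824e-01, -5.85165481e-04, -1.02480649e-04,
         6.45321332e-04],
       [ 0.00000000e+00,  0.00000000e+00,  0.00000000e+00,
         1.00000000e+00]])}
```

View pics/scene0.png

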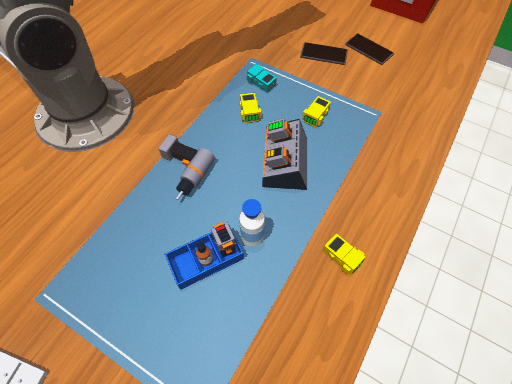

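View pics/top0.png

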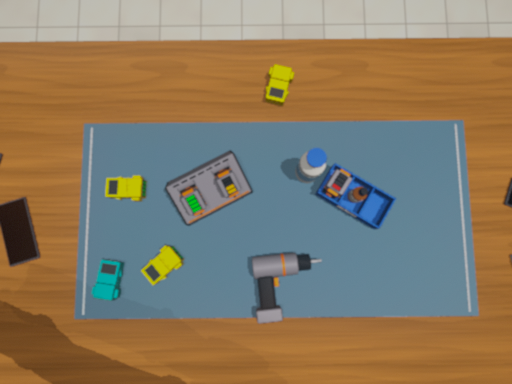

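View pics/wrist0.png

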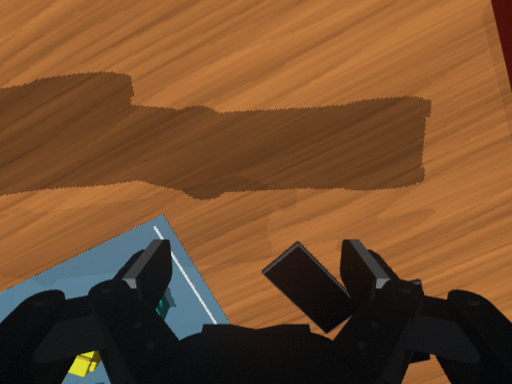

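The top view shows the charger at about (208,188): green-bar pack in its left bay, amber in the right. The organiser is at about (355,196), with the red-bar pack in its left compartment, the flux bottle in the middle and the right one empty. The cleaner bottle stands at (313,165), the driver at (280,275). I'll zoom in for measurements.

Run:
```python
import cv2
a=cv2.imread("pics/top0.png")
cv2.imwrite("pics/tz1.png",cv2.resize(a[140:240,150:270],None,fx=6,fy=6,interpolation=cv2.INTER_CUBIC)[:600])
cv2.imwrite("pics/tz2.png",cv2.resize(a[140:240,290:410],None,fx=6,fy=6,interpolation=cv2.INTER_CUBIC)[:600])
a=cv2.imread("pics/scene0.png")
cv2.imwrite("pics/sz1.png",cv2.resize(a[110:200,240:330],None,fx=6,fy=6,interpolation=cv2.INTER_CUBIC)[:600])
cv2.imwrite("pics/sz2.png",cv2.resize(a[190:290,155:275],None,fx=6,fy=6,interpolation=cv2.INTER_CUBIC)[:600])
```

```text
(no output)
```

View pics/tz1.png

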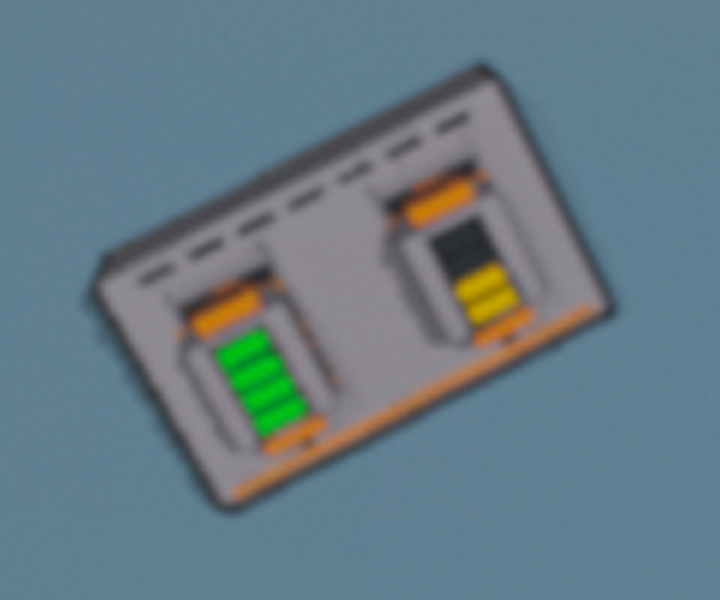

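View pics/tz2.png

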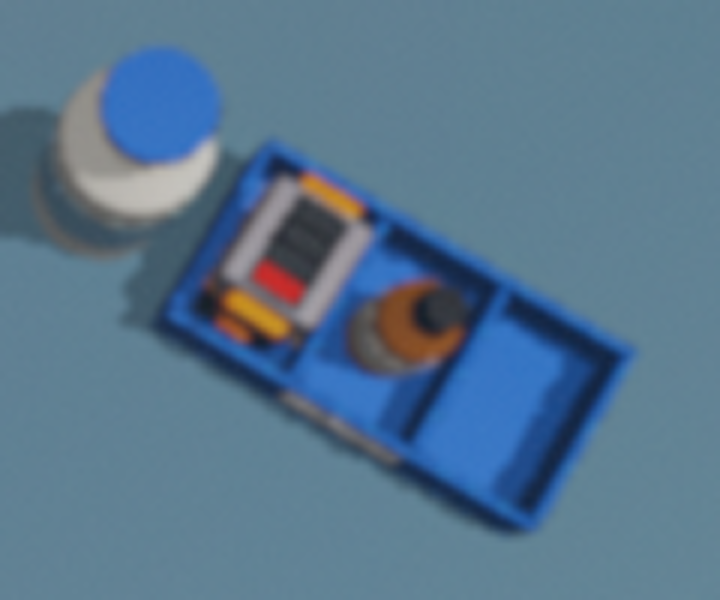

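View pics/sz1.png

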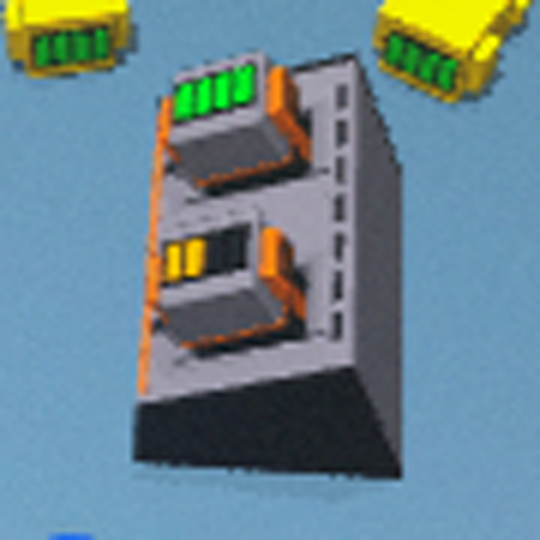

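View pics/sz2.png

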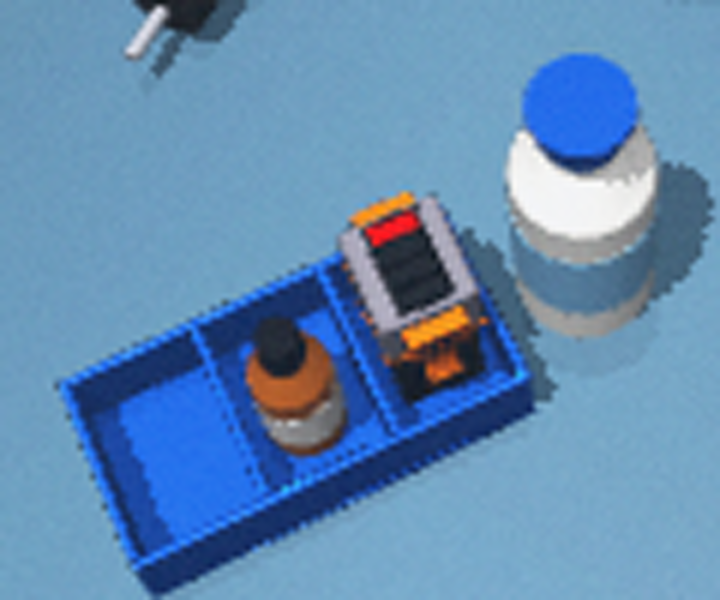

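```bash
cat > h.py <<'E'
import numpy as np, cv2
from rig import readout, imaging, job, spotter
from scipy.optimize import least_squares
from scipy.spatial.transform import Rotation as R
CAL={n:imaging.calibration(n) for n in ("scene","top","wrist")}
def T_wt(s):
    T=np.eye(4);T[:3,:3]=R.from_quat(s['ee_rot']).as_matrix();T[:3,3]=s['position'];return T
def proj(cam,P,Tcam=None):
    c=CAL[cam];T=c['world_from_camera'] if Tcam is None else Tcam
    p=(np.atleast_2d(P)-T[:3,3])@T[:3,:3]
    K=c['camera_matrix'];return np.c_[K[0,2]+K[0,0]*p[:,0]/-p[:,2],K[1,2]-K[1,1]*p[:,1]/-p[:,2]]
def T3(x,y,yaw):
    T=np.eye(4);T[:3,:3]=R.from_euler('z',yaw).as_matrix();T[:3,3]=[x,y,0];return T
def ap(T,P): return np.atleast_2d(P)@T[:3,:3].T+T[:3,3]
def fit3(obs,x0):
    # obs: list (cam,P_local,px,Tcam)
    def f(v):
        T=T3(*v);return np.concatenate([(proj(c,ap(T,P),Tc)[0]-np.array(px)) for c,P,px,Tc in obs])
    r=least_squares(f,x0,loss='soft_l1');return r.x,f(r.x).reshape(-1,2)
c25,s25=np.cos(np.radians(25)),np.sin(np.radians(25))
def bay(sgn):
    T=np.eye(4);T[:3,:3]=np.array([[c25,0,-s25],[0,1,0],[s25,0,c25]])
    T[:3,3]=np.array([0,.042*sgn,.0577])-.044*T[:3,2];return T
E
python3 - <<'E'
from h import *
t=lambda u,v:(150+u/6,140+v/6); s=lambda u,v:(240+u/6,110+v/6)
m=.001
o=[('top',(-58.5,84,30.4),t(228,505)),('top',(-58.5,-84,30.4),t(612,310)),('top',(58.5,84,85),t(100,278)),('top',(58.5,-84,85),t(492,75)),
('scene',(-58.5,-84,30.4),s(140,400)),('scene',(58.5,-84,85),s(355,368)),('scene',(58.5,-84,0),s(402,478)),('scene',(-58.5,-84,0),s(135,462)),('scene',(58.5,84,85),s(352,58)),('scene',(58.5,84,0),s(400,165))]
o=[(c,np.array(P)*m,px,None) for c,P,px in o]
x,r=fit3(o,[.5,.15,-.5]);print(x);print(r.round(1))
T=T3(*x)
for sg in(1,-1):
    B=T@bay(sg);print(sg,B[:3,3],'top',ap(B,[0,0,.084]))
    for c,off in(('top',(150,140)),('scene',(240,110))):
        print(c,((proj(c,ap(B,np.array([[0,0,.084],[.022,.02,.084],[-.022,.02,.084],[.022,-.02,.084],[-.022,-.02,.084]])))-off)*6).round(0).tolist())
t=lambda u,v:(290+u/6,140+v/6); s=lambda u,v:(155+u/6,190+v/6)
o=[('top',(40,80,42),t(270,142)),('top',(40,-80,42),t(635,350)),('top',(-40,-80,42),t(535,530)),('top',(-40,80,42),t(165,322)),
('scene',(-40,-80,42),s(62,383)),('scene',(40,-80,42),s(137,570)),('scene',(40,80,42),s(530,378)),('scene',(40,-80,0),s(157,598)),('scene',(40,80,0),s(535,410))]
o=[(c,np.array(P)*m,px,None) for c,P,px in o]
x,r=fit3(o,[.5,-.25,-.5]);print(x);print(r.round(1))
E
```

```text
[0.59465737 0.15094674 0.49252828]
[[ -0.1   3. ]
 [  1.    0.3]
 [ -8.   -7.9]
 [ -4.8 -10.4]
 [ -3.3   4.7]
 [  9.5   0.6]
 [ -2.5  -0.4]
 [ -2.6   0.2]
 [  8.6  -1.4]
 [ -3.1   0.6]]
1 [0.59118243 0.19674747 0.01782246] top [[0.55990202 0.17996114 0.09395231]]
top [[248.0, 355.0], [166.0, 329.0], [228.0, 433.0], [268.0, 275.0], [327.0, 380.0]]
scene [[232.0, 104.0], [281.0, 56.0], [186.0, 80.0], [280.0, 129.0], [183.0, 153.0]]
-1 [0.63090227 0.1227317  0.01782246] top [[0.59962185 0.10594537 0.09395231]]
top [[457.0, 242.0], [378.0, 216.0], [436.0, 321.0], [478.0, 162.0], [534.0, 268.0]]
scene [[228.0, 265.0], [279.0, 214.0], [180.0, 237.0], [278.0, 295.0], [177.0, 316.0]]
[ 0.57319551 -0.18376482 -0.54326831]
[[-1.1 -1.7]
 [ 0.1 -0.9]
 [-0.2 -0.3]
 [-0.9 -1.8]
 [-1.7 -0.2]
 [-1.2  0.3]
 [-0.3 -0.9]
 [-0.9  0.4]
 [-0.5 -0.2]]
```

Run:
```python
from h import *
t=lambda u,v:(150+u/6,140+v/6); s=lambda u,v:(240+u/6,110+v/6)
def pts(v):
    xf,xb=v
    hf=85-(xb-xf)*np.tan(np.radians(25))
    return [('top',(xf,84,hf),t(228,505)),('top',(xf,-84,hf),t(612,310)),('top',(xb,84,85),t(100,278)),('top',(xb,-84,85),t(492,75)),
('top',(58.5,84,0),t(108,258)),('top',(58.5,-84,0),t(485,65)),
('scene',(xf,-84,hf),s(140,400)),('scene',(xb,-84,85),s(355,368)),('scene',(58.5,-84,0),s(402,478)),('scene',(-58.5,-84,0),s(135,462)),('scene',(xb,84,85),s(352,58)),('scene',(58.5,84,0),s(400,165))]
def f(v):
    T=T3(*v[:3]);return np.concatenate([proj(c,ap(T,np.array(P)*.001))[0]-px for c,P,px in pts(v[3:]*1000)])
r=least_squares(f,[.59,.15,.49,-.058,.04],loss='soft_l1');print(r.x);print(f(r.x).reshape(-1,2).round(1))
xf,xb=r.x[3:];T=T3(*r.x[:3])
hf=.085-(xb-xf)*np.tan(np.radians(25)); print('hf',hf)
# choose bay centre distance from deck: fit shift along deck to match pack tops
xm=(xf+xb)/2; zm=(hf+.085)/2;print(xm,zm)
for sg in(1,-1):
    B=bay(sg);B[:3,3]+=np.array([xm,0,zm-.0577]);B=T@B;print(sg,B[:3,3],'top',ap(B,[0,0,.084]))
    for c,off in(('top',(150,140)),('scene',(240,110))):
        print(c,((proj(c,ap(B,np.array([[0,0,.084],[.022,.02,.084],[-.022,.02,.084],[.022,-.02,.084],[-.022,-.02,.084]])))-off)*6).round(0).tolist())
```

```text
[ 0.59916548  0.15247091  0.48161125 -0.05821791  0.03054975]
[[-2.3  0.4]
 [ 0.1 -2.1]
 [-2.9  0.9]
 [ 0.8 -1.2]
 [-1.1 -0.8]
 [-1.3 -1.2]
 [-1.6  2.1]
 [-0.5  0.5]
 [-1.   0.1]
 [-1.1  0.4]
 [ 0.2 -1.4]
 [-1.1  1.1]]
hf 0.04360696004647117
-0.01383408400439872 0.06430348002323559
1 [0.58393029 0.19189879 0.02442594] top [[0.55246848 0.17545495 0.10055579]]
top [[257.0, 374.0], [176.0, 347.0], [236.0, 452.0], [278.0, 294.0], [337.0, 399.0]]
scene [[213.0, 94.0], [262.0, 46.0], [167.0, 70.0], [260.0, 120.0], [163.0, 143.0]]
-1 [0.62283974 0.11745381 0.02442594] top [[0.59137794 0.10100997 0.10055579]]
top [[470.0, 262.0], [390.0, 235.0], [447.0, 341.0], [492.0, 182.0], [547.0, 289.0]]
scene [[205.0, 256.0], [257.0, 205.0], [158.0, 227.0], [254.0, 286.0], [153.0, 307.0]]
```

```bash
cat >> h.py <<'E'
def zyaw(s):
    z=R.from_quat(s['ee_rot']).as_matrix()[:,2];return np.arctan2(z[1],z[0])
def need(target,yaw=None):
    s=readout.sense();M=R.from_quat(s['ee_rot']).as_matrix()
    print('t',round(float(s['t']),2),'pos',s['position'].round(4),'zyaw',round(float(zyaw(s)),4),'w',round(float(s['width'])*85.4,1),'F',s['force'].round(1))
    if yaw is not None:
        d=(yaw-zyaw(s)+np.pi/2)%np.pi-np.pi/2
        # turn about tool x (down): positive turn = negative yaw
        print('turn',round(-d,3)); M=R.from_rotvec([0,0,d]).as_matrix()@M
    if target is not None: print('offset after turn cm',((np.array(target)-s['position'])@M*100).round(2))
E
python3 - <<'E'
from h import *
s=readout.sense();print(R.from_quat(s['ee_rot']).as_matrix().round(3))
need([.56,.18,.25],.4816)
E
```

```text
[[-0.    -0.898  0.439]
 [-0.001  0.439  0.898]
 [-1.    -0.    -0.001]]
t 0.15 pos [0.2964 0.6061 0.2308] zyaw 1.1159 w 85.4 F [ 0.3 -0.2  0.1]
turn 0.634
offset after turn cm [ -1.92 -49.97   3.62]
```

drive_tool:
  offset:
    - [0,0,0]
    - [0,0,0]
    - [0,0,0]
    - [0,0,0]
    - [0,0,0]
    - [0,0,0]
    - [-0.2,-3.5,0.3]
    - [-0.2,-3.5,0.3]
    - [-0.2,-3.5,0.3]
    - [-0.2,-3.5,0.3]
    - [-0.2,-3.5,0.3]
    - [-0.2,-3.5,0.3]
    - [-0.2,-3.5,0.3]
    - [-0.2,-3.5,0.3]
    - [-0.2,-3.5,0.3]
    - [-0.2,-3.5,0.3]
    - [0,-3.5,0.3]
    - [0,-3.5,0.3]
    - [0,-3.5,0]
    - [0,-3.5,0]
  turn: [0.1,0.1,0.1,0.1,0.1,0.1,0.034,0,0,0,0,0,0,0,0,0,0,0,0,0]
  hand: [8.54,8.54,8.54,8.54,8.54,8.54,8.54,8.54,8.54,8.54,8.54,8.54,8.54,8.54,8.54,8.54,8.54,8.54,8.54,8.54]
  grip_force: 20

```text
t: 1.82
position: [0.557, 0.1879, 0.2513]
ee_rot: [-0.169, 0.687, 0.169, 0.687]
force: [-0.2, -0.3, 0.4]
width: 0.997
```

Run:
```python
from h import *
need([.56,.18,.25],.4816)
s=readout.sense(); im=imaging.grab_frame("wrist"); cv2.imwrite("pics/w1.png",im[:,:,::-1]); np.save("pics/w1.npy",T_wt(s)); need(None)
cv2.imwrite("pics/w1z.png",cv2.resize(im[150:384,100:420,::-1],None,fx=2.5,fy=2.5,interpolation=cv2.INTER_CUBIC))
```

```text
t 1.82 pos [0.557  0.1879 0.2513] zyaw 0.4821 w 85.1 F [-0.2 -0.3  0.4]
turn 0.0
offset after turn cm [ 0.13 -0.83 -0.1 ]
t 1.87 pos [0.56   0.1806 0.2516] zyaw 0.4752 w 85.4 F [ 1.  -9.4 -0.9]
```

View pics/w1.png

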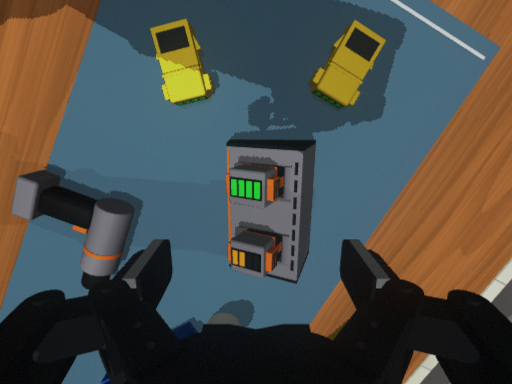

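View pics/w1z.png

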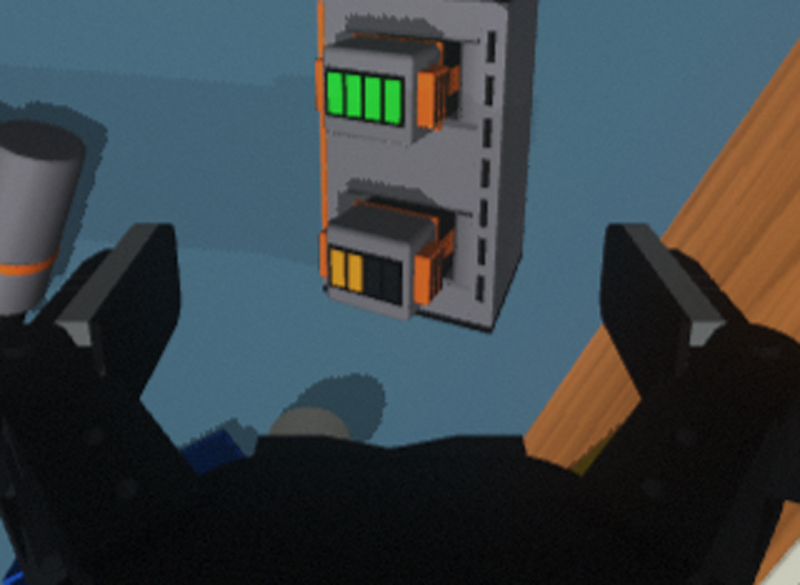

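Run:
```python
from h import *
for k in range(4): imaging.grab_frame("wrist")
s=readout.sense(); im=imaging.grab_frame("wrist"); cv2.imwrite("pics/w2.png",im[:,:,::-1]); np.save("pics/w2.npy",T_wt(s)); need([.56,.18,.25],.4816)
cv2.imwrite("pics/w2z.png",cv2.resize(im[130:300,210:330,::-1],None,fx=6,fy=6,interpolation=cv2.INTER_CUBIC)[:600])
cv2.imwrite("pics/w2y.png",cv2.resize(im[200:300,210:330,::-1],None,fx=6,fy=6,interpolation=cv2.INTER_CUBIC)[:600])
```

```text
t 2.12 pos [0.556  0.1905 0.2511] zyaw 0.4831 w 85.2 F [-0.6  0.3 -1.2]
turn 0.001
offset after turn cm [ 0.11 -1.11 -0.13]
```

View pics/w2z.png

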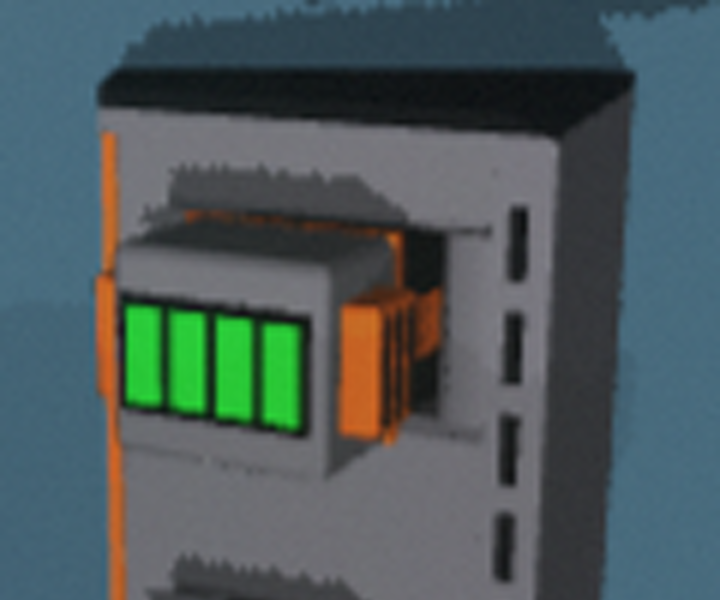

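View pics/w2y.png

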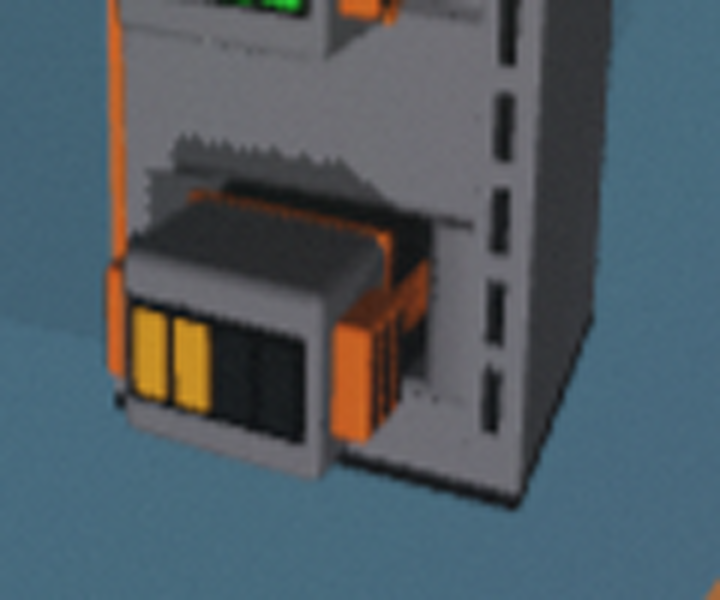

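```bash
cat > fitc.py <<'E'
from h import *
t=lambda u,v:(150+u/6,140+v/6); s=lambda u,v:(240+u/6,110+v/6)
w=lambda u,v:(210+u/6,130+v/6); wy=lambda u,v:(210+u/6,200+v/6)
Tw=np.load("pics/w2.npy")@CAL['wrist']['tool_from_camera']
tops=[(-.022,.02,.084),(.022,.02,.084),(.022,-.02,.084),(-.022,-.02,.084)]
def pts(xf,xb,d):
    hf=.085-(xb-xf)*np.tan(np.radians(25))
    C=[('top',(xf,.084,hf),t(228,505)),('top',(xf,-.084,hf),t(612,310)),('top',(xb,.084,.085),t(100,278)),('top',(xb,-.084,.085),t(492,75)),
('top',(.0585,.084,0),t(108,258)),('top',(.0585,-.084,0),t(485,65)),
('scene',(xf,-.084,hf),s(140,400)),('scene',(xb,-.084,.085),s(355,368)),('scene',(.0585,-.084,0),s(402,478)),('scene',(-.0585,-.084,0),s(135,462)),('scene',(xb,.084,.085),s(352,58)),('scene',(.0585,.084,0),s(400,165)),
('wrist',(xb,.084,.085),w(560,138)),('wrist',(.0585,.084,0),w(632,75)),('wrist',(xf,.084,hf),w(98,108)),('wrist',(xb,-.084,.085),wy(520,505)),('wrist',(.0585,-.084,0),wy(595,320))]
    for sg,px in((1,[w(118,250),w(328,268),w(328,475),w(122,440)]),(-1,[wy(128,262),wy(325,300),wy(325,478),wy(130,420)])):
        B=bay(sg);xm=xf+d*c25;zm=hf+d*s25;B[:3,3]+=np.array([xm,0,zm-.0577])
        C+=[('wrist',ap(B,P)[0],q) for P,q in zip(tops,px)]
    return C
def f(v):
    T=T3(*v[:3]);dw=v[6:9];dt=v[9:11];ds=v[11:13]
    Twc=Tw.copy();Twc[:3,3]+=dw
    out=[]
    for c,P,px in pts(*v[3:6]):
        P=ap(T,P)
        P=P+(np.r_[dt,0] if c=='top' else np.r_[ds,0] if c=='scene' else 0)
        out.append(proj(c,P,Twc if c=='wrist' else None)[0]-px)
    return np.concatenate(out+[dw/.002,dt/.002,ds/.002])
r=least_squares(f,[.599,.152,.48,-.058,.03,.049]+[0]*7,loss='soft_l1')
print(r.x.round(4));print(f(r.x)[:-7].reshape(-1,2).round(1).tolist())
v=r.x;T=T3(*v[:3]);xf,xb,d=v[3:6];hf=.085-(xb-xf)*np.tan(np.radians(25));print('hf',hf,'decklen',(xb-xf)/c25)
for sg in(1,-1):
    B=bay(sg);B[:3,3]+=np.array([xf+d*c25,0,hf+d*s25-.0577]);B=T@B;print(sg,B[:3,3].round(4),'packtop',ap(B,[0,0,.084]).round(4))
    np.save(f"bay{sg}.npy",B)
E
python3 fitc.py
```

```text
[ 6.012e-01  1.519e-01  4.802e-01 -5.930e-02  2.890e-02  4.760e-02
 -2.300e-03  5.000e-04  3.800e-03 -2.300e-03 -1.300e-03 -0.000e+00
  2.600e-03]
[[-1.3, 0.9], [1.2, -1.6], [-1.7, 1.6], [2.1, -0.4], [-0.3, -0.8], [-0.5, -1.1], [-1.0, 1.8], [-0.1, 0.3], [-0.0, -0.1], [-0.1, 0.1], [0.6, -1.6], [-0.1, 0.9], [0.1, -2.2], [-0.3, 0.1], [0.4, -1.8], [0.3, 0.3], [-0.6, -0.9], [-0.9, -0.3], [1.0, 0.5], [0.5, 2.4], [-0.7, 2.6], [-0.9, -2.3], [0.6, -1.2], [0.2, 0.5], [-0.5, 1.4]]
hf 0.04388557034426632 decklen 0.0972850285418091
1 [0.584  0.1903 0.0241] packtop [[0.5525 0.1739 0.1003]]
-1 [0.6228 0.1158 0.0241] packtop [[0.5913 0.0994 0.1003]]
```

Run:
```python
from h import *
need([.5600,.1778,.12],.4802)
need([.5600,.1778,.0815],.4802)
```

```text
t 2.12 pos [0.556  0.1905 0.2511] zyaw 0.4831 w 85.2 F [-0.6  0.3 -1.2]
turn 0.003
offset after turn cm [13.11 -1.31 -0.23]
t 2.12 pos [0.556  0.1905 0.2511] zyaw 0.4831 w 85.2 F [-0.6  0.3 -1.2]
turn 0.003
offset after turn cm [16.96 -1.31 -0.23]
```

drive_tool:
  offset:
    - [1,-0.65,-0.1]
    - [2,-0.65,-0.1]
    - [2.5,0,0]
    - [2.5,0,0]
    - [2.5,0,0]
    - [2,0,0]
    - [0.6,0,0]
    - [0,0,0]
    - [0,0,0]
    - [0,0,0]
  turn: [0.003,0,0,0,0,0,0,0,0,0]
  hand: [8.54,8.54,8.54,8.54,8.54,8.54,8.54,8.54,8.54,8.54]

```text
t: 2.95
position: [0.5614, 0.1774, 0.1215]
ee_rot: [-0.168, 0.686, 0.168, 0.687]
force: [-1.3, -0.3, 0.2]
width: 1.0
```

Run:
```python
from h import *
s=readout.sense(); im=imaging.grab_frame("wrist"); cv2.imwrite("pics/w3.png",im[:,:,::-1]); np.save("pics/w3.npy",T_wt(s)); need([.56,.1778,.0815],.4802)
im2=imaging.grab_frame("scene")
cv2.imwrite("pics/w3z.png",cv2.resize(im[150:340,130:390,::-1],None,fx=3,fy=3,interpolation=cv2.INTER_CUBIC))
cv2.imwrite("pics/s3z.png",cv2.resize(im2[70:210,200:360,::-1],None,fx=4,fy=4,interpolation=cv2.INTER_CUBIC))
```

```text
t 3.0 pos [0.5615 0.1774 0.1216] zyaw 0.4792 w 85.5 F [-0.4 -0.9  0.2]
turn -0.001
offset after turn cm [ 4.01  0.1  -0.12]
```

View pics/w3z.png

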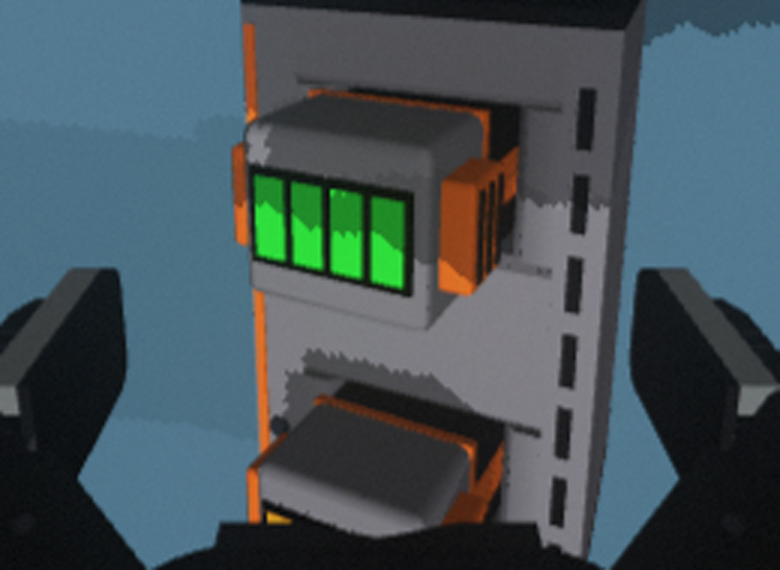

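View pics/s3z.png

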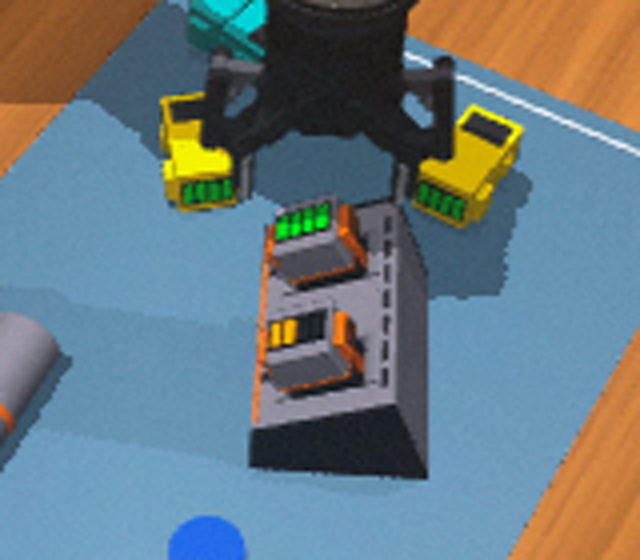

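Run:
```python
from h import *
Tw=np.load("pics/w3.npy")@CAL['wrist']['tool_from_camera']
B=np.load("bay1.npy")
tops=[(-.022,.02,.084),(.022,.02,.084),(.022,-.02,.084),(-.022,-.02,.084)]
pp=(proj('wrist',ap(B,tops),Tw)-[130,150])*3;print(pp.round(0).tolist())
obs=np.array([(247,125),(432,150),(430,328),(250,287)])/3+[130,150]
def f(v): 
    P=ap(B,tops)+v; return np.r_[(proj('wrist',P,Tw)-obs).ravel()]
r=least_squares(f,[0,0,0]);print(r.x,r.fun.round(1))
r=least_squares(lambda v:f(np.r_[v,0]),[0,0]);print(r.x,r.fun.round(1))
```

```text
[[233.0, 124.0], [427.0, 150.0], [424.0, 338.0], [242.0, 296.0]]
[ 0.00231716 -0.00134217 -0.00785126] [-0.4 -0.3 -0.1 -0.3 -0.5  0.1  1.1  0.6]
[0.00111783 0.0015442 ] [-2.  -1.7  1.3 -1.4  0.8  2.  -0.3  1.7]
```

drive_tool:
  offset:
    - [1,0.15,0]
    - [1.5,0,0]
    - [1,0,0]
    - [0.5,0,0]
    - [0,0,0]
    - [0,0,0]
    - [0,0,0]
  turn: [0,0,0,0,0,0,0]
  hand: [8.54,8.54,8.54,8.54,8.54,8.54,8.54]

```text
t: 3.63
position: [0.5604, 0.1784, 0.0807]
ee_rot: [-0.168, 0.687, 0.168, 0.687]
force: [-0.2, 0.4, 0.8]
width: 0.997
```

```bash
cat > look.py <<'E'
from h import *
import sys
n=sys.argv[1];box=[int(v) for v in sys.argv[2].split(',')] if len(sys.argv)>2 else [150,384,130,390]
cam=sys.argv[3] if len(sys.argv)>3 else 'wrist'
s=readout.sense(); im=imaging.grab_frame(cam); np.save(f"pics/{n}.npy",T_wt(s)); need([.56,.1778,.0815],.4802)
c=im[box[0]:box[1],box[2]:box[3],::-1];k=min(800/c.shape[1],600/c.shape[0])
cv2.imwrite(f"pics/{n}.png",cv2.resize(c,None,fx=k,fy=k,interpolation=cv2.INTER_CUBIC)[:600,:800])
E
python3 look.py w4; python3 look.py s4 90,180,220,340 scene
```

```text
t 3.68 pos [0.5604 0.1785 0.0808] zyaw 0.4788 w 86.0 F [ 0.3 -0.6  0.6]
turn -0.001
offset after turn cm [-0.07 -0.04 -0.07]
t 3.73 pos [0.5604 0.1784 0.0808] zyaw 0.4788 w 85.3 F [ 0.1 -0.5  0.3]
turn -0.001
offset after turn cm [-0.07 -0.04 -0.07]
```

View pics/w4.png

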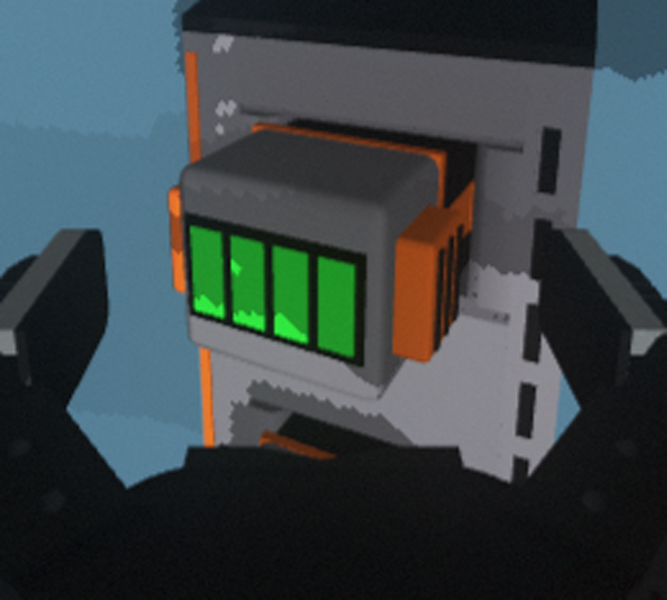

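View pics/s4.png

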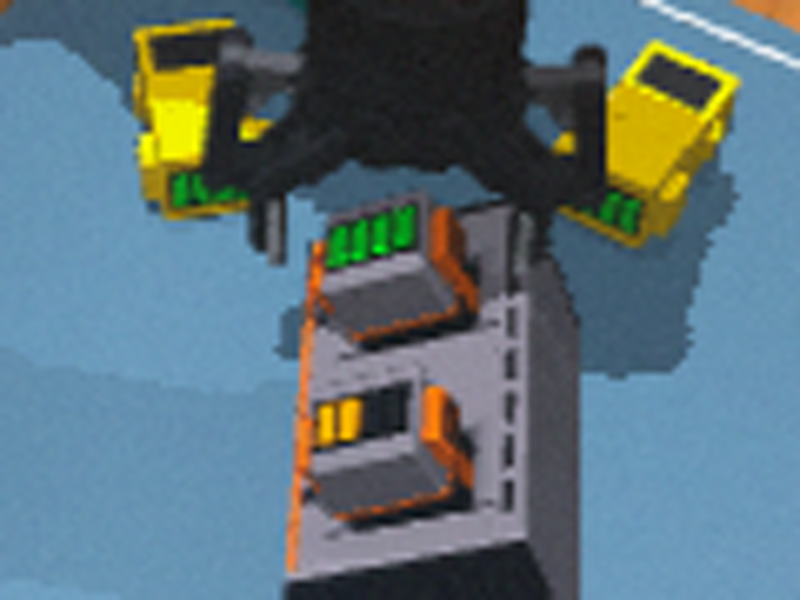

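drive_tool:
  offset:
    - [0,0,0]
    - [0,0,0]
    - [0,0,0]
    - [0,0,0]
    - [0,0,0]
    - [0,0,0]
    - [0,0,0]
    - [0,0,0]
    - [0,0,0]
    - [0,0,0]
  turn: [0,0,0,0,0,0,0,0,0,0]
  hand: [6,6,6,4.5,4.5,4.5,4.5,4.5,4.5,4.5]
  grip_force: 25

```text
t: 4.57
position: [0.5587, 0.1775, 0.0806]
ee_rot: [-0.168, 0.688, 0.168, 0.686]
force: [-12.4, -5.0, 18.2]
width: 0.605
```

```bash
python3 look.py w5; python3 look.py s5 90,180,220,340 scene
```

```text
t 4.62 pos [0.5586 0.1775 0.0806] zyaw 0.4785 w 51.6 F [-11.6  -5.6  18.4]
turn -0.002
offset after turn cm [-0.09 -0.03  0.13]
t 4.67 pos [0.5587 0.1775 0.0806] zyaw 0.4785 w 51.6 F [-12.2  -5.8  19.1]
turn -0.002
offset after turn cm [-0.09 -0.03  0.13]
```

View pics/w5.png

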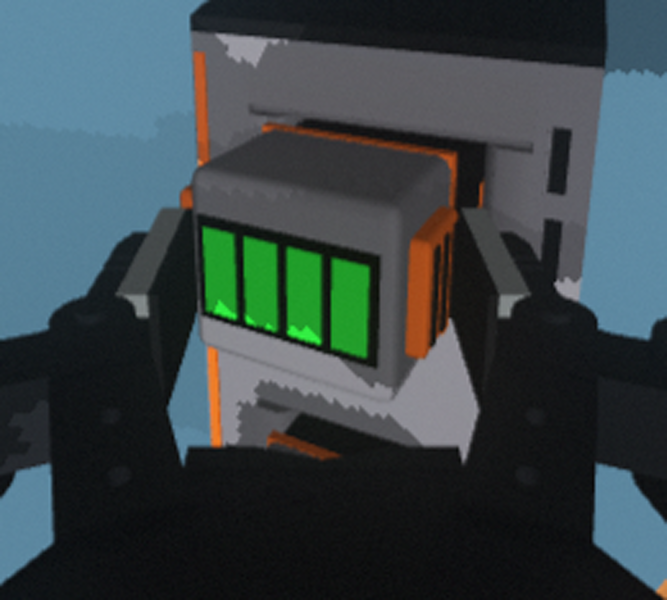

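View pics/s5.png

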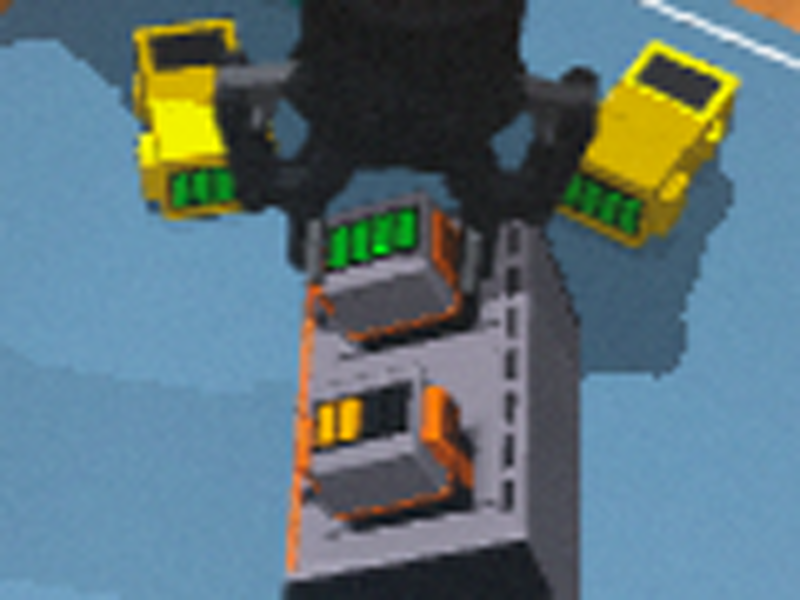

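drive_tool:
  offset:
    - [-0.1,0,0]
    - [-0.1,0,-0.04]
    - [-0.1,0,-0.04]
    - [-0.1,0,-0.04]
    - [0,0,0]
  turn: [0,0,0,0,0]
  hand: [4.5,4.5,4.5,4.5,4.5]
  grip_force: 30

```text
t: 5.08
position: [0.5586, 0.1777, 0.0842]
ee_rot: [-0.168, 0.687, 0.168, 0.687]
force: [-3.2, -1.1, -3.2]
width: 0.596
```

```bash
python3 look.py w6
```

```text
t 5.13 pos [0.5586 0.1777 0.0841] zyaw 0.479 w 51.3 F [-3.1 -0.6 -2.9]
turn -0.001
offset after turn cm [ 0.26 -0.06  0.13]
```

View pics/w6.png

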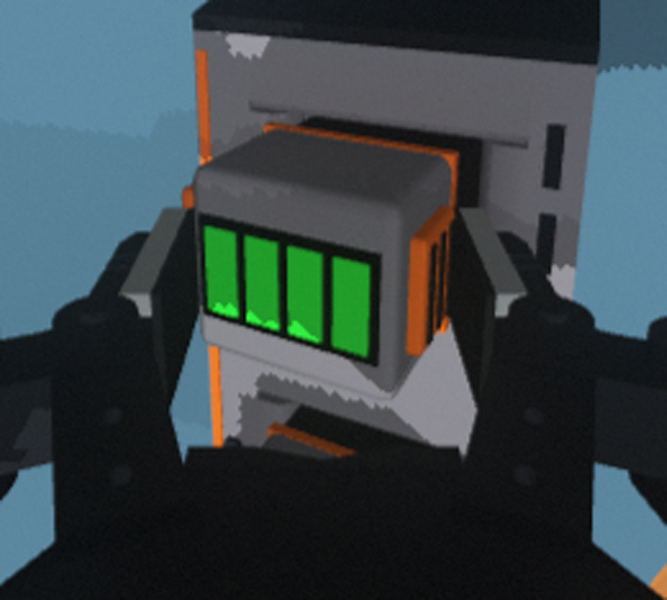

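drive_tool:
  offset:
    - [-0.2,0,-0.09]
    - [-0.2,0,-0.09]
    - [-0.2,0,-0.09]
    - [0,0,0]
  turn: [0,0,0,0]
  hand: [4.5,4.5,4.5,4.5]

```text
t: 5.47
position: [0.5566, 0.1771, 0.0893]
ee_rot: [-0.168, 0.687, 0.168, 0.687]
force: [8.0, 3.5, -29.3]
width: 0.569
```

```bash
python3 look.py w7
```

```text
t 5.52 pos [0.5566 0.177  0.0893] zyaw 0.4795 w 48.9 F [  6.9   4.  -27.9]
turn -0.001
offset after turn cm [ 0.78 -0.09  0.34]
```

View pics/w7.png

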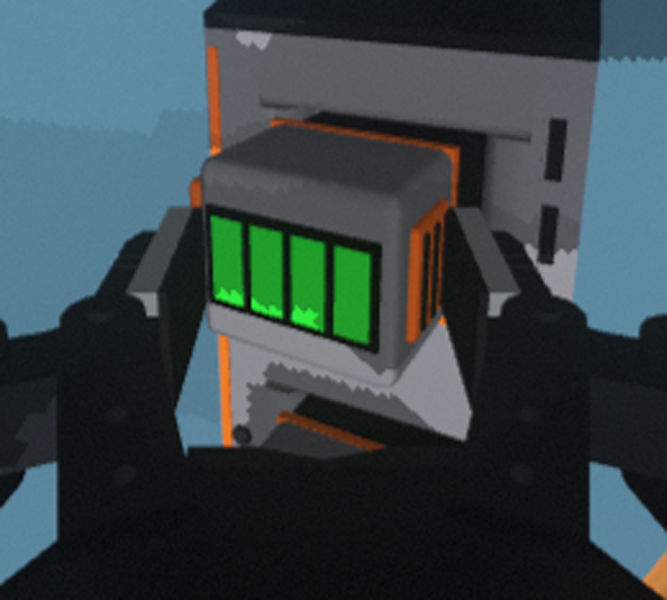

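drive_tool:
  offset:
    - [0,0,0]
    - [0,0,0]
    - [0,0,0]
    - [0,0,0]
    - [0,0,0]
  turn: [0,0,0,0,0]
  hand: [6.6,6.6,6.6,6.6,6.6]

```text
t: 5.93
position: [0.5569, 0.1766, 0.0907]
ee_rot: [-0.168, 0.687, 0.168, 0.687]
force: [-0.0, -0.1, 0.2]
width: 0.776
```

```bash
python3 look.py w8
python3 - <<'E'
from h import *
need([.584-.023*.887,.1903-.023*.462,.083],.4802)
E
```

```text
t 5.98 pos [0.5568 0.1766 0.0906] zyaw 0.4789 w 65.9 F [ 0.9 -0.5  0.8]
turn -0.001
offset after turn cm [ 0.91 -0.04  0.34]
t 5.98 pos [0.5568 0.1766 0.0906] zyaw 0.4789 w 65.9 F [ 0.9 -0.5  0.8]
turn -0.001
offset after turn cm [ 0.76 -0.04  0.74]
```

View pics/w8.png

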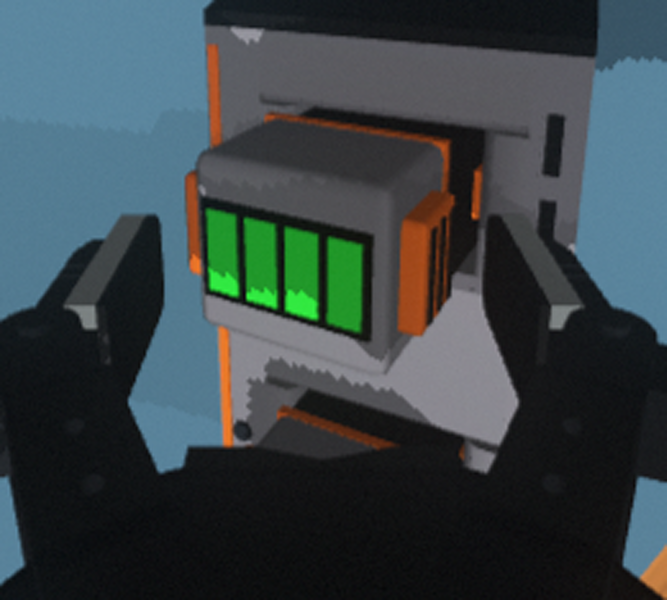

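```bash
python3 - <<'E'
from h import *
B=np.load("bay1.npy")
tops=[(-.021,.019,.083),(.021,.019,.083),(.021,-.019,.083),(-.021,-.019,.083)]
for n,o in(('w4',[(178,165),(385,205),(380,398),(190,343)]),('w8',[(197,150),(388,188),(385,372),(205,322)])):
    Tw=np.load(f"pics/{n}.npy")@CAL['wrist']['tool_from_camera']
    obs=np.array(o)/2.564+[130,150]
    def f(v):
        L=np.eye(4);L[:3,:3]=R.from_euler('y',v[3]).as_matrix();L[:3,3]=v[:3]
        return np.r_[(proj('wrist',ap(B@L,tops),Tw)-obs).ravel(),v[3]*20]
    r=least_squares(f,[0,0,0,0]);print(n,(r.x[:3]*1000).round(1),np.degrees(r.x[3]).round(1),r.fun.round(1))
E
python3 look.py t8 140,240,140,260 top;python3 look.py s8 90,180,220,340 scene
```

```text
w4 [3.  2.4 2.4] -0.5 [ 0.2  0.7  0.1 -0.2  0.2  0.3 -0.5 -0.8 -0.2]
w8 [3.5 2.2 4.8] -1.7 [-0.5  1.   0.7 -0.1 -0.   0.3 -0.3 -1.3 -0.6]
t 6.03 pos [0.5568 0.1766 0.0906] zyaw 0.4789 w 65.9 F [-0.6  0.8 -0.5]
turn -0.001
offset after turn cm [ 0.91 -0.04  0.34]
t 6.08 pos [0.5567 0.1766 0.0905] zyaw 0.4789 w 65.7 F [ 0.1  0.9 -0.1]
turn -0.001
offset after turn cm [ 0.9  -0.04  0.35]
```

View pics/s8.png

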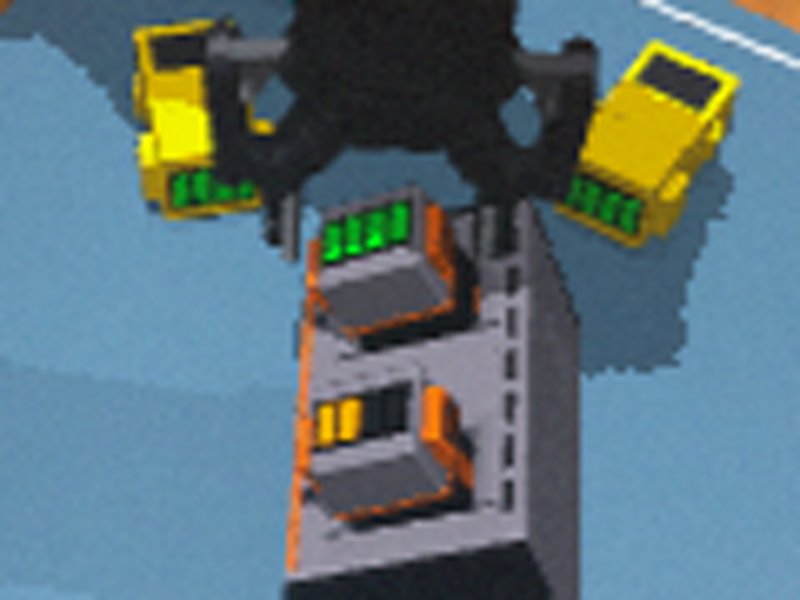

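drive_tool:
  offset:
    - [0.5,0,0.15]
    - [0.6,0,0.15]
    - [0,0,0]
    - [0,0,0]
    - [-0.1,0,0]
    - [-0.1,0,0]
    - [0,0,0]
    - [0,0,0]
    - [0,0,0]
  turn: [0,0,0,0,0,0,0,0,0]
  hand: [6.6,6.6,6.2,6.2,4.5,4.5,4.5,4.5,4.5]
  grip_force: 40

```text
t: 6.83
position: [0.5591, 0.1778, 0.0812]
ee_rot: [-0.168, 0.687, 0.168, 0.687]
force: [-2.3, -1.8, -1.4]
width: 0.599
```

```bash
python3 look.py w9; python3 look.py s9 90,180,220,340 scene
```

```text
t 6.88 pos [0.5591 0.1779 0.0812] zyaw 0.479 w 50.8 F [-2.7 -0.7 -1.6]
turn -0.001
offset after turn cm [-0.03 -0.05  0.08]
t 6.93 pos [0.5591 0.1778 0.0813] zyaw 0.4788 w 51.4 F [-1.6 -1.3 -0.8]
turn -0.001
offset after turn cm [-0.02 -0.04  0.07]
```

View pics/w9.png

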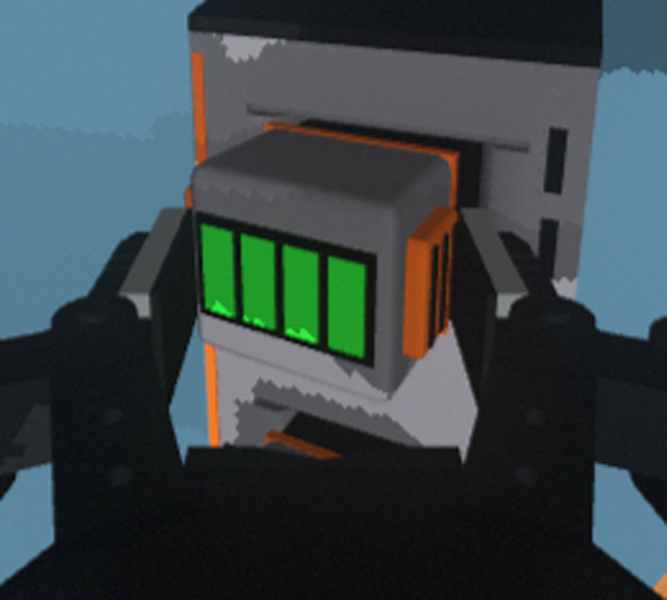

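View pics/s9.png

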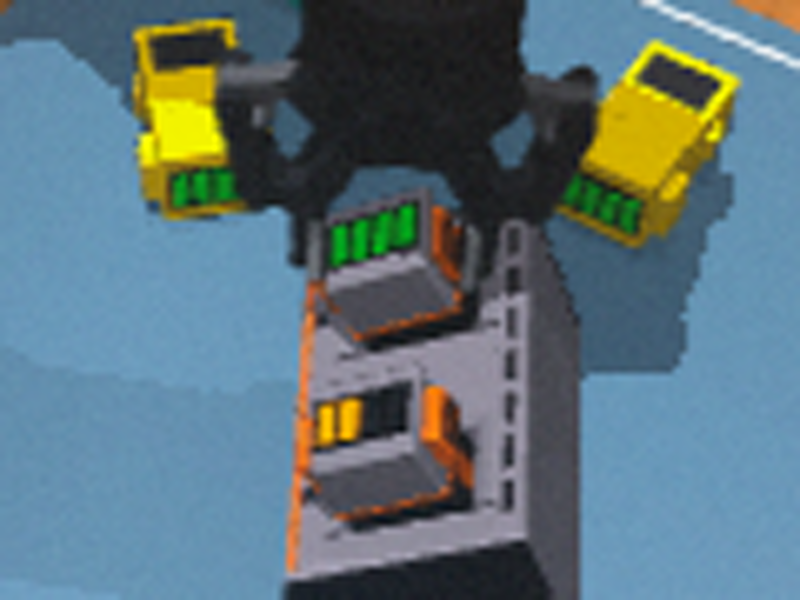

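drive_tool:
  offset:
    - [-0.15,0,0.0]
    - [-0.15,0,0]
    - [-0.1,0,-0.04]
    - [0,0,0]
  turn: [0,0,0,0]
  hand: [4.5,4.5,4.5,4.5]

```text
t: 7.27
position: [0.5591, 0.178, 0.0855]
ee_rot: [-0.168, 0.687, 0.168, 0.687]
force: [0.9, 1.2, -5.2]
width: 0.585
```

```bash
python3 look.py w10; python3 look.py s10 90,180,220,340 scene
```

```text
t 7.32 pos [0.559  0.178  0.0855] zyaw 0.4791 w 50.3 F [ 0.4 -0.1 -5.4]
turn -0.001
offset after turn cm [ 0.4  -0.06  0.08]
t 7.37 pos [0.559  0.178  0.0855] zyaw 0.4792 w 49.8 F [-0.1  1.5 -3.7]
turn -0.001
offset after turn cm [ 0.4  -0.06  0.08]
```

View pics/w10.png

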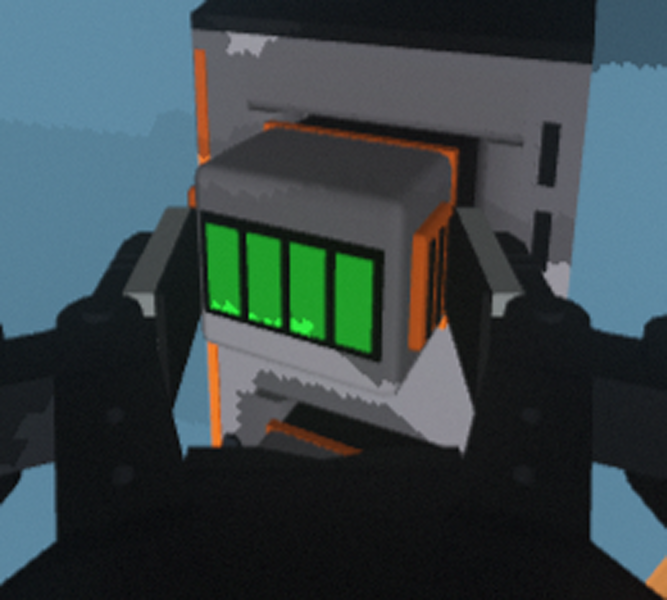

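View pics/s10.png

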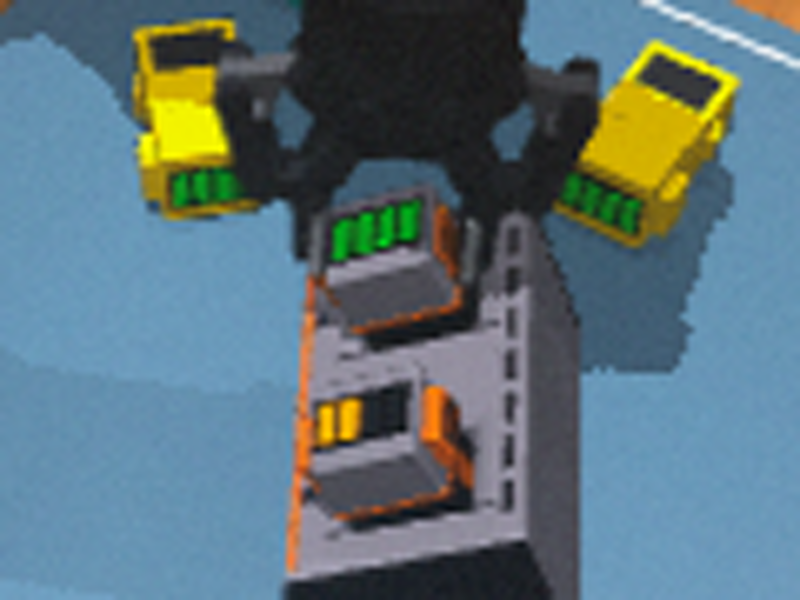

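drive_tool:
  offset:
    - [-0.1,0,-0.03]
    - [-0.1,0,-0.04]
    - [0,0,0]
  turn: [0,0,0]
  hand: [4.5,4.5,4.5]

```text
t: 7.62
position: [0.5585, 0.1776, 0.0877]
ee_rot: [-0.168, 0.687, 0.168, 0.687]
force: [0.8, 1.5, -2.1]
width: 0.581
```

```bash
python3 look.py w11; python3 look.py s11 90,180,220,340 scene
```

```text
t 7.67 pos [0.5585 0.1776 0.0877] zyaw 0.479 w 49.9 F [ 1.5  1.9 -1.2]
turn -0.001
offset after turn cm [ 0.62 -0.05  0.14]
t 7.72 pos [0.5585 0.1776 0.0876] zyaw 0.479 w 49.6 F [ 0.7  1.8 -0.2]
turn -0.001
offset after turn cm [ 0.61 -0.05  0.14]
```

View pics/w11.png

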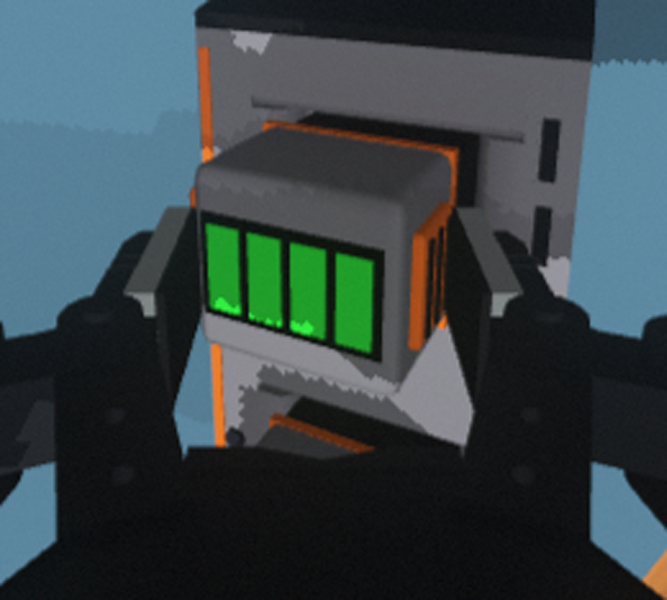

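View pics/s11.png

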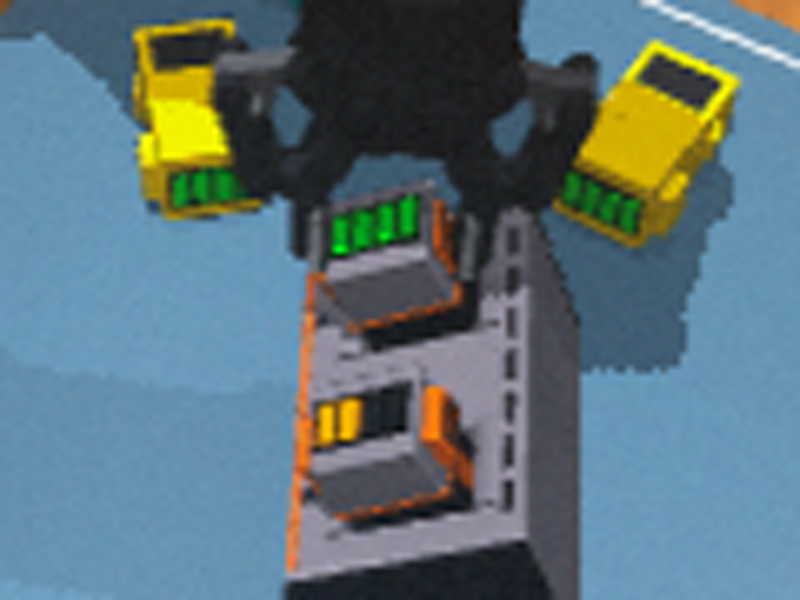

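drive_tool:
  offset:
    - [-0.15,0,-0.07]
    - [-0.15,0,-0.07]
    - [-0.15,0,-0.07]
    - [-0.15,0,-0.07]
    - [0,0,0]
  turn: [0,0,0,0,0]
  hand: [4.5,4.5,4.5,4.5,4.5]

```text
t: 8.13
position: [0.556, 0.1762, 0.0935]
ee_rot: [-0.168, 0.687, 0.168, 0.687]
force: [3.3, 1.1, -3.1]
width: 0.581
```

```bash
python3 look.py w12; python3 look.py s12 90,180,220,340 scene
```

```text
t 8.18 pos [0.556  0.1762 0.0935] zyaw 0.4789 w 49.5 F [ 2.3  1.  -3.8]
turn -0.001
offset after turn cm [ 1.2  -0.04  0.43]
t 8.23 pos [0.556  0.1762 0.0935] zyaw 0.4789 w 50.1 F [ 2.7  1.2 -3.6]
turn -0.001
offset after turn cm [ 1.2  -0.05  0.43]
```

View pics/w12.png

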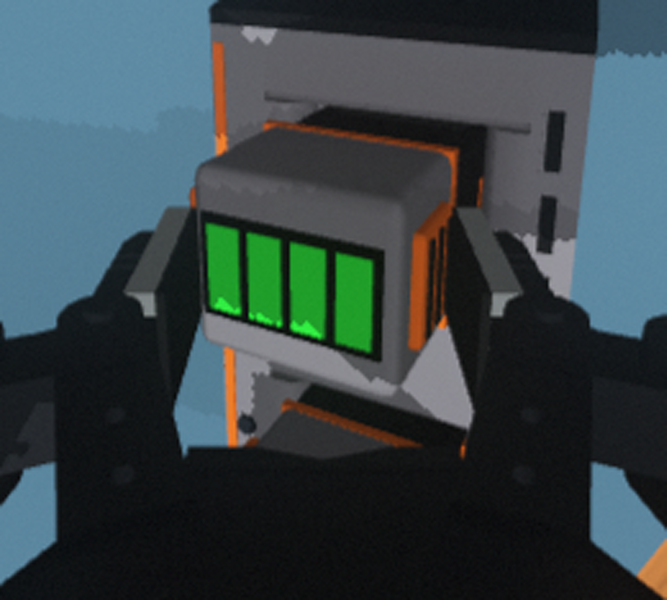

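View pics/s12.png

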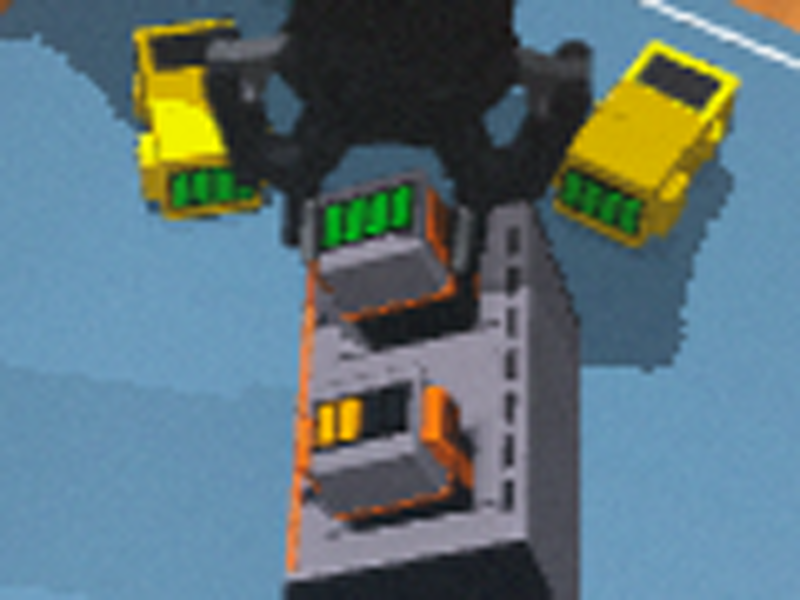

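drive_tool:
  offset:
    - [-0.3,0,-0.13]
    - [-0.3,0,-0.13]
    - [-0.3,0,-0.13]
    - [-0.3,0,-0.13]
    - [-0.3,0,-0.13]
    - [-0.3,0,-0.13]
    - [-0.3,0,-0.13]
    - [-0.3,0,-0.13]
    - [-0.3,0,-0.14]
    - [-0.3,0,-0.14]
    - [-0.3,0,-0.14]
    - [0,0,0]
    - [0,0,0]
  turn: [0,0,0,0,0,0,0,0,0,0,0,0,0]
  hand: [4.5,4.5,4.5,4.5,4.5,4.5,4.5,4.5,4.5,4.5,4.5,4.5,4.5]

```text
t: 9.32
position: [0.5431, 0.1696, 0.1267]
ee_rot: [-0.168, 0.687, 0.168, 0.687]
force: [-0.5, 0.8, -1.8]
width: 0.58
```

```bash
python3 look.py w13; python3 look.py s13 70,180,210,350 scene
```

```text
t 9.37 pos [0.5431 0.1696 0.1265] zyaw 0.4791 w 49.6 F [-0.7 -0.2 -2.4]
turn -0.001
offset after turn cm [ 4.5  -0.05  1.88]
t 9.42 pos [0.543  0.1695 0.1263] zyaw 0.479 w 49.7 F [-0.9  1.1 -2.6]
turn -0.001
offset after turn cm [ 4.48 -0.05  1.89]
```

View pics/w13.png

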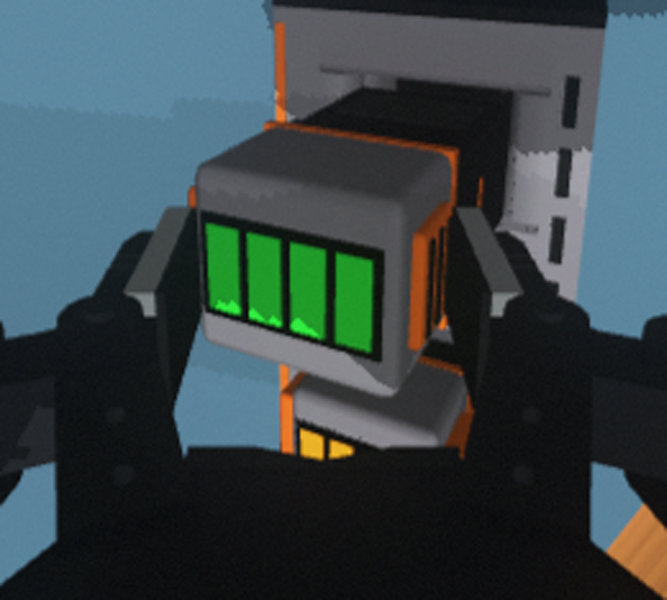

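View pics/s13.png

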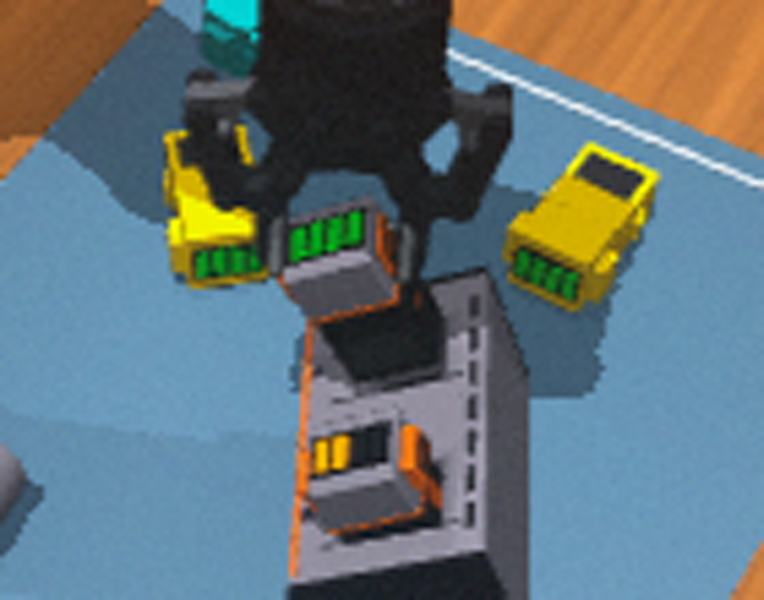

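The charged pack is free of the bay and sits firmly between the pads, still leaning 25°. The amber pack hasn't moved. Next I lift clear and turn towards the organiser.

drive_tool:
  offset:
    - [-1,0,-0.2]
    - [-2,0,-0.2]
    - [-2.5,0,0]
    - [-2.5,0,0]
    - [-2.5,0,0]
    - [-2.5,0,0]
    - [-1,0,0]
    - [0,0,0]
    - [0,0,0]
    - [0,0,0]
    - [0,0,0]
    - [0,0,0]
    - [0,0,0]
    - [0,0,0]
    - [0,0,0]
    - [0,0,0]
    - [0,0,0]
  turn: [0,0,0,0,0,0.1,0.1,0.1,0.1,0.1,0.1,0.1,0.1,0.1,0.1,0.022,0]
  hand: [4.5,4.5,4.5,4.5,4.5,4.5,4.5,4.5,4.5,4.5,4.5,4.5,4.5,4.5,4.5,4.5,4.5]

```text
t: 10.83
position: [0.5392, 0.1676, 0.2667]
ee_rot: [0.189, 0.681, -0.189, 0.681]
force: [-0.5, 0.2, -1.7]
width: 0.577
```

```bash
python3 - <<'E'
from h import *
need([.5463,-.2283,.265],-.5433)
E
python3 look.py t14 100,300,120,420 top; python3 look.py w14
```

```text
t 10.83 pos [0.5392 0.1676 0.2667] zyaw -0.542 w 49.3 F [-0.5  0.2 -1.7]
turn 0.001
offset after turn cm [  0.17 -33.52  21.07]
t 10.88 pos [0.5392 0.1676 0.2666] zyaw -0.5401 w 49.9 F [-0.4 -0.5 -2.3]
turn -1.02
offset after turn cm [18.51 -0.06  2.31]
t 10.93 pos [0.5392 0.1676 0.2665] zyaw -0.5398 w 50.0 F [ 0.1 -0.1 -1.8]
turn -1.02
offset after turn cm [18.5  -0.06  2.31]
```

View pics/t14.png

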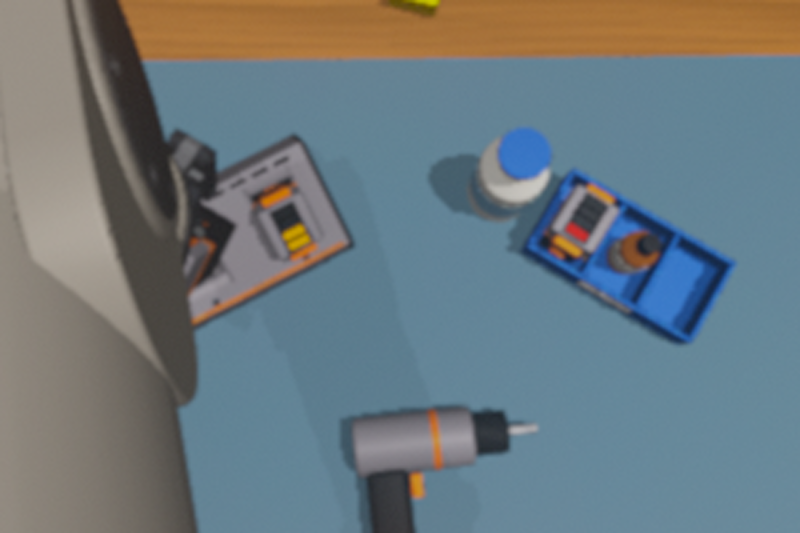

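View pics/w14.png

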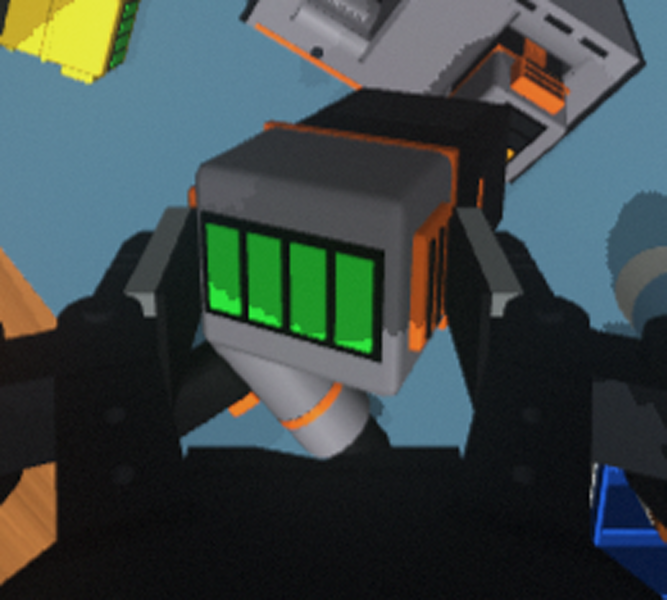

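drive_tool:
  offset:
    - [0,-1.2,0.75]
    - [0,-2.6,1.65]
    - [0,-2.8,1.75]
    - [0,-2.8,1.75]
    - [0,-2.8,1.75]
    - [0,-2.8,1.75]
    - [0,-2.8,1.75]
    - [0,-2.8,1.75]
    - [0,-2.8,1.75]
    - [0,-2.8,1.75]
    - [0,-2.8,1.75]
    - [0,-2.6,1.65]
    - [0,-1.2,0.75]
    - [0,-0.2,0]
    - [0,0,0]
    - [0,0,0]
    - [0,0,0]
    - [0,0,0]
  turn: [0,0,0,0,0,0,0,0,0,0,0,0,0,0,0,0,0,0]
  hand: [4.5,4.5,4.5,4.5,4.5,4.5,4.5,4.5,4.5,4.5,4.5,4.5,4.5,4.5,4.5,4.5,4.5,4.5]

```text
t: 12.43
position: [0.545, -0.22, 0.2663]
ee_rot: [0.189, 0.681, -0.189, 0.681]
force: [-0.2, -0.3, -2.3]
width: 0.584
```

```bash
python3 look.py w15 0,384,0,512;python3 - <<'E'
from h import *
need([.5463,-.2283,.265],-.5433)
E
```

```text
t 12.48 pos [ 0.5449 -0.2201  0.2664] zyaw -0.5412 w 49.6 F [-0.2  0.2 -2.8]
turn -1.021
offset after turn cm [18.5  34.59 19.72]
t 12.48 pos [ 0.5449 -0.2201  0.2664] zyaw -0.5412 w 49.6 F [-0.2  0.2 -2.8]
turn 0.002
offset after turn cm [ 0.14 -0.63  0.54]
```

View pics/w15.png

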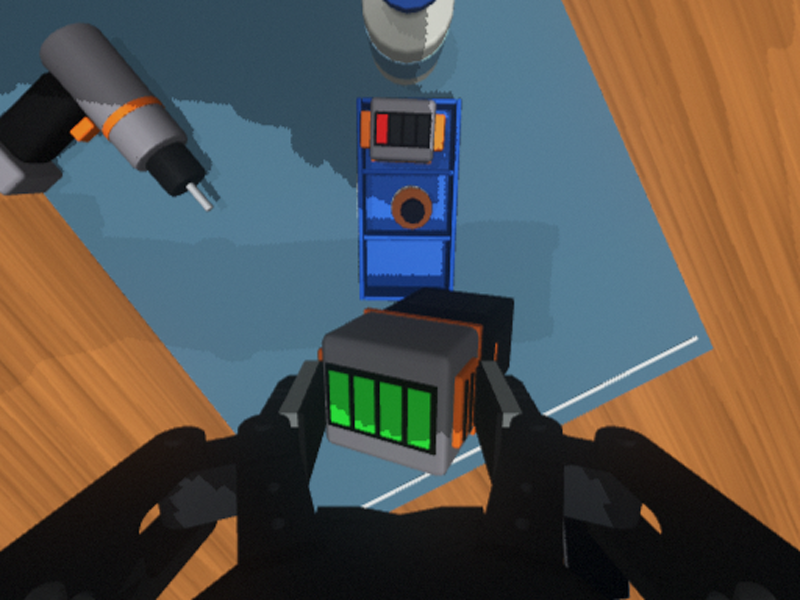

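```bash
cat > fito.py <<'E'
from h import *
t=lambda u,v:(290+u/6,140+v/6); s=lambda u,v:(155+u/6,190+v/6); w=lambda u,v:(u/1.5625,v/1.5625)
Tw=np.load("pics/w15.npy")@CAL['wrist']['tool_from_camera']
o=[('top',(40,80,42),t(270,142)),('top',(40,-80,42),t(635,350)),('top',(-40,-80,42),t(535,530)),('top',(-40,80,42),t(165,322)),
('scene',(-40,-80,42),s(62,383)),('scene',(40,-80,42),s(137,570)),('scene',(40,80,42),s(530,378)),('scene',(40,-80,0),s(157,598)),('scene',(40,80,0),s(535,410))]
wo=[('wrist',(-40,80,42),w(357,97)),('wrist',(40,80,42),w(463,97)),('wrist',(40,-80,42),w(455,299)),('wrist',(-40,-80,42),w(360,299))]
f=lambda L:[(c,np.array(P)*.001,px,Tw if c=='wrist' else None) for c,P,px in L]
for L in (o,wo,o+wo):
    x,r=fit3(f(L),[.57,-.18,-.54]);print(x.round(4));
print(r.round(1).tolist())
# with 42x38 apparent pack top at z=88
x,_=fit3(f(wo),[.57,-.18,-.54]);T=T3(*x)
px=np.array([w(371,97),w(436,98),w(433,161),w(372,161)])
P=np.array([(-.021,.019,.087),(.021,.019,.087),(.021,-.019,.087),(-.021,-.019,.087)])
g=lambda v:(proj('wrist',ap(T@T3(v[0],v[1],v[2]),P),Tw)-px).ravel()
r=least_squares(g,[0,.052,0]);print('spent in org frame',r.x,r.fun.round(1)); print('world',ap(T,[r.x[0],r.x[1],0]))
E
python3 fito.py
```

```text
[ 0.5732 -0.1838 -0.5433]
[ 0.5757 -0.184  -0.5457]
[ 0.575  -0.1839 -0.5476]
[[-1.0, -2.6], [0.0, -1.5], [-0.3, -1.0], [-0.9, -2.8], [-1.1, 0.1], [-0.7, 0.6], [0.4, -0.3], [-0.4, 0.7], [0.1, 0.3], [-0.3, -0.3], [-0.7, 0.2], [-1.1, 0.7], [0.1, 0.3]]
spent in org frame [-0.00531496  0.05246742 -0.0054511 ] [ 0.6  1.2 -0.7  1.1  0.  -1.   0.1 -1.5]
world [[ 0.59838218 -0.13639512  0.        ]]
```

Run:
```python
from h import *
# pack in tool frame: tool x down. pack z axis in tool: (-cos a, 0, -sin a); pack x axis: (-sin a,0,cos a); 
Tc=CAL['wrist']['tool_from_camera']
tops=[(-.021,.019,.083),(.021,.019,.083),(.021,-.019,.083),(-.021,-.019,.083)]
obs=np.array([(198,170),(402,207),(403,395),(205,345)])/2.564+[130,150]
def P(v):
    a=v[3];Z=np.array([-np.cos(a),0,-np.sin(a)]);X=np.array([-np.sin(a),0,np.cos(a)]);Y=np.cross(Z,X)
    T=np.eye(4);T[:3,:3]=np.c_[X,Y,Z];T[:3,3]=v[:3];return T
def f(v): return np.r_[(proj('wrist',ap(P(v),tops),Tc)-obs).ravel(),(v[3]-np.radians(25))*100]
r=least_squares(f,[.06,0,.03,.43]);print(r.x.round(4),np.degrees(r.x[3]),r.fun.round(1))
T=P(r.x)
for q in((0,0,.084),(-.022,0,.084),(-.023,0,.078),(.023,0,.06),(-.022,0,0),(.022,0,0)): print(q,ap(T,q).round(4))
```

```text
[0.0555 0.0015 0.0302 0.4303] 24.652468733834514 [-0.1  0.1  1.3 -0.  -1.7  1.   0.5 -1.1 -0.6]
(0, 0, 0.084) [[-0.0209  0.0015 -0.0048]]
(-0.022, 0, 0.084) [[-0.0117  0.0015 -0.0248]]
(-0.023, 0, 0.078) [[-0.0058  0.0015 -0.0232]]
(0.023, 0, 0.06) [[-0.0086  0.0015  0.0261]]
(-0.022, 0, 0) [[0.0647 0.0015 0.0103]]
(0.022, 0, 0) [[0.0463 0.0015 0.0502]]
```

Run:
```python
from h import *
need([.5247,-.2160,.09],-.546)
```

```text
t 12.48 pos [ 0.5449 -0.2201  0.2664] zyaw -0.5412 w 49.6 F [-0.2  0.2 -2.8]
turn 0.005
offset after turn cm [17.64 -0.7  -1.94]
```

drive_tool:
  offset:
    - [0,-0.35,-0.95]
    - [0,-0.35,-1]
    - [1,0,0]
    - [2.5,0,0]
    - [3,0,0]
    - [3,0,0]
    - [3,0,0]
    - [2,0,0]
    - [1,0,0]
    - [0,0,0]
    - [0,0,0]
    - [0,0,0]
  turn: [0.005,0,0,0,0,0,0,0,0,0,0,0]
  hand: [4.5,4.5,4.5,4.5,4.5,4.5,4.5,4.5,4.5,4.5,4.5,4.5]

```text
t: 13.48
position: [0.525, -0.2173, 0.1126]
ee_rot: [0.191, 0.68, -0.191, 0.681]
force: [0.3, -0.4, -2.3]
width: 0.579
```

```bash
python3 look.py w16 0,384,0,512;python3 look.py s16 190,300,140,280 scene;python3 - <<'E'
from h import *
need([.5247,-.216,.09],-.546)
E
```

```text
t 13.53 pos [ 0.5252 -0.2173  0.1127] zyaw -0.548 w 49.5 F [-0.4  0.5 -2.1]
turn -1.028
offset after turn cm [ 3.19 33.43 21.33]
t 13.58 pos [ 0.5252 -0.2172  0.1126] zyaw -0.5479 w 50.0 F [ 0.5 -0.3 -1.4]
turn -1.028
offset after turn cm [ 3.18 33.42 21.33]
t 13.58 pos [ 0.5252 -0.2172  0.1126] zyaw -0.5479 w 50.0 F [ 0.5 -0.3 -1.4]
turn -0.002
offset after turn cm [ 2.26  0.07 -0.1 ]
```

View pics/w16.png

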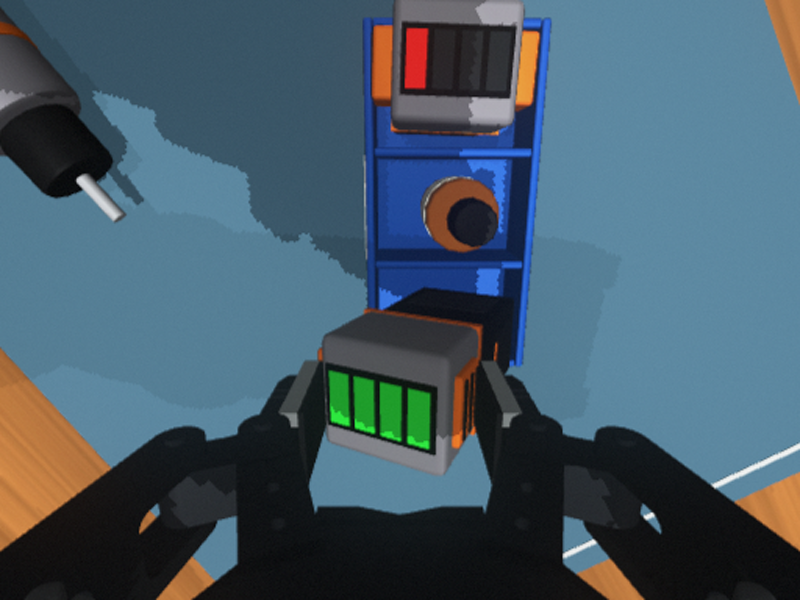

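View pics/s16.png

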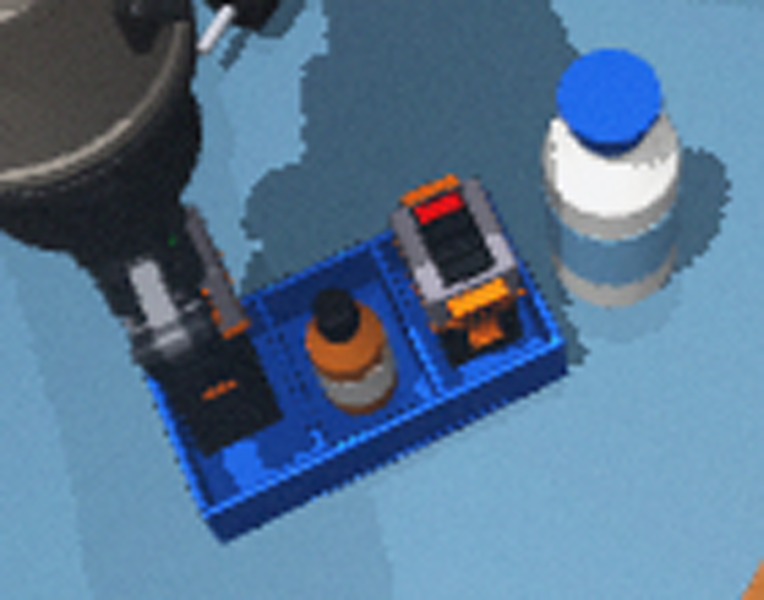

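Run:
```python
from h import *
w=lambda u,v:(u/1.5625,v/1.5625)
Tw=np.load("pics/w16.npy")@CAL['wrist']['tool_from_camera']
wo=[(-40,80,42,363,18),(40,80,42,551,18),(40,-80,42,521,364),(-36,26,42,377,152),(36,26,42,531,152),(36,-26,42,522,264),(-36,-26,42,376,265)]
L=[('wrist',np.array(q[:3])*.001,w(*q[3:]),Tw) for q in wo]
x,r=fit3(L,[.57,-.18,-.54]);print(x.round(4),r.round(1).tolist())
T=T3(*x);print('slot_a',ap(T,[0,-.052,0]))
n=ap(T,[-.0263,-.052-.0015,0])[0];print(n)
need([n[0],n[1],.09],x[2])
```

```text
[ 0.5744 -0.1842 -0.5489] [[-0.3, -0.3], [0.4, -0.1], [0.9, 1.4], [-2.1, 0.0], [0.3, 0.2], [0.4, 0.2], [-0.4, -0.5]]
slot_a [[ 0.54726338 -0.22852563  0.        ]]
[ 0.5240446  -0.21608263  0.        ]
t 13.58 pos [ 0.5252 -0.2172  0.1126] zyaw -0.5479 w 50.0 F [ 0.5 -0.3 -1.4]
turn 0.001
offset after turn cm [ 2.26  0.03 -0.16]
```

drive_tool:
  offset:
    - [1,0.03,-0.1]
    - [1.2,0,0]
    - [1,0,0]
    - [0.6,0,0]
    - [0.3,0,0]
    - [0,0,0]
    - [0,0,0]
  turn: [0,0,0,0,0,0,0]
  hand: [4.5,4.5,4.5,4.5,4.5,4.5,4.5]

```text
t: 14.17
position: [0.5236, -0.2164, 0.0701]
ee_rot: [0.191, 0.681, -0.192, 0.681]
force: [-0.4, 0.8, -2.0]
width: 0.582
```

```bash
python3 look.py w17 0,384,0,512;python3 look.py s17 190,300,140,280 scene;python3 - <<'E'
from h import *
need([.524,-.2161,.0687],-.549)
E
```

```text
t 14.22 pos [ 0.5237 -0.2164  0.0703] zyaw -0.5484 w 49.3 F [-0.1  0.2 -1.4]
turn -1.029
offset after turn cm [-1.13 33.29 21.43]
t 14.27 pos [ 0.5238 -0.2164  0.0704] zyaw -0.5482 w 50.1 F [ 0.2  0.4 -1.7]
turn -1.028
offset after turn cm [-1.1  33.29 21.42]
t 14.27 pos [ 0.5238 -0.2164  0.0704] zyaw -0.5482 w 50.1 F [ 0.2  0.4 -1.7]
turn 0.001
offset after turn cm [0.17 0.03 0.  ]
```

View pics/w17.png

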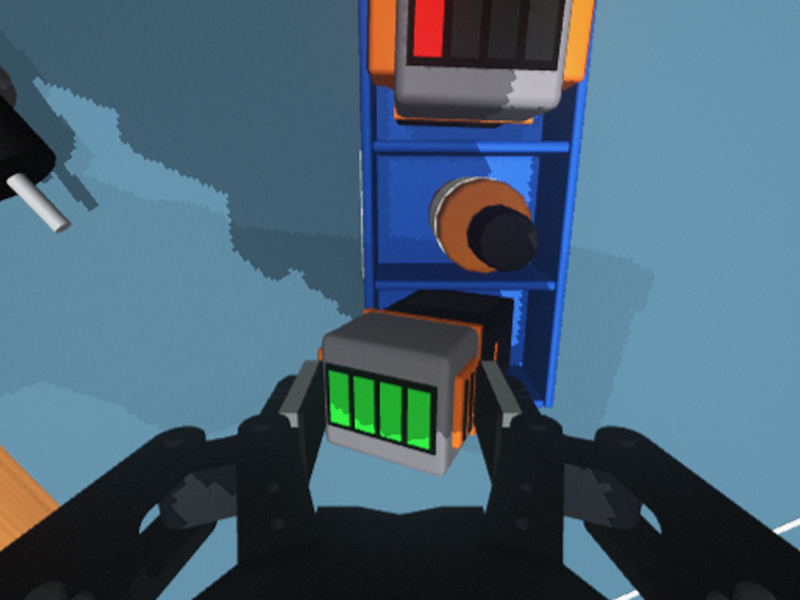

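View pics/s17.png

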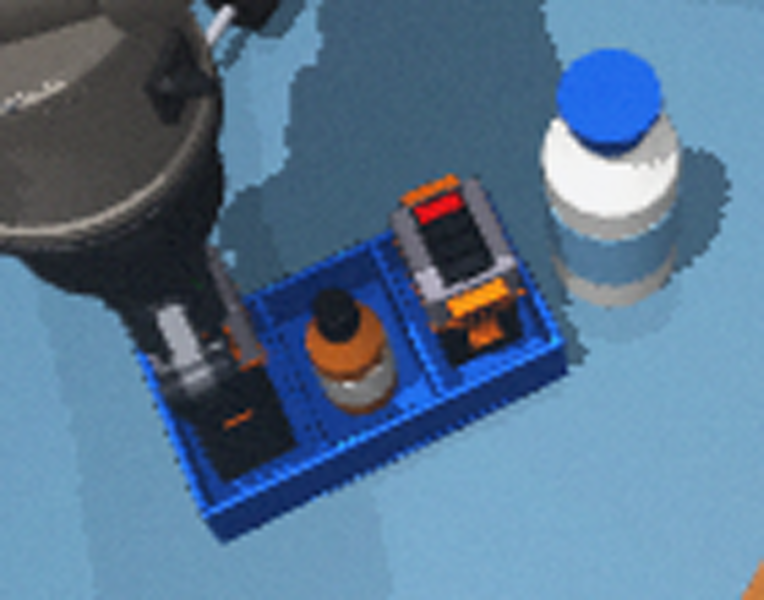

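drive_tool:
  offset:
    - [0.1,0,0]
    - [0.1,0,0]
    - [0,0,0.2]
    - [0,0,0.3]
    - [0,0,0.35]
    - [0,0,0.35]
    - [0,0,0.35]
    - [0,0,0.35]
    - [0,0,0.35]
    - [0,0,0.35]
    - [0,0,0.3]
    - [0,0,0.2]
    - [0,0,0]
    - [0,0,0]
  turn: [0,0,0,0,0,0,0,0,0,0,0,0,0,0]
  hand: [4.5,4.5,5.1,5.3,5.5,5.7,5.9,6.1,6.3,6.4,6.5,6.6,6.6,6.6]
  grip_force: 20

```text
t: 15.43
position: [0.5523, -0.2336, 0.0724]
ee_rot: [0.192, 0.679, -0.191, 0.682]
force: [-11.0, 5.0, 65.4]
width: 0.773
```

```bash
python3 look.py w18 0,384,0,512;python3 look.py s18 190,300,140,280 scene;python3 - <<'E'
from h import *
need(None)
E
```

```text
t 15.48 pos [ 0.5522 -0.2336  0.0724] zyaw -0.5487 w 66.0 F [-10.9   4.3  65.6]
turn -1.029
offset after turn cm [-0.72 36.13 19.7 ]
t 15.53 pos [ 0.5522 -0.2335  0.0724] zyaw -0.5486 w 65.9 F [-10.7   5.   65.8]
turn -1.029
offset after turn cm [-0.72 36.12 19.69]
t 15.53 pos [ 0.5522 -0.2335  0.0724] zyaw -0.5486 w 65.9 F [-10.7   5.   65.8]
```

View pics/w18.png

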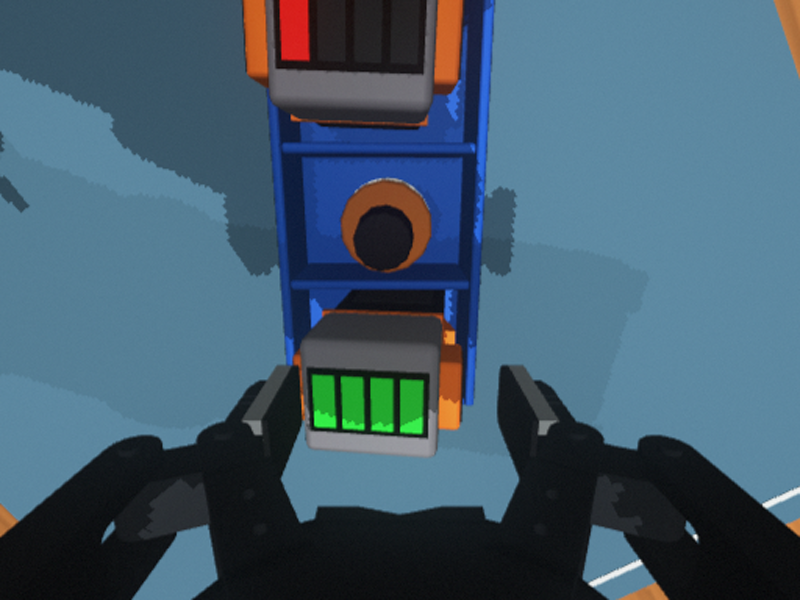

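View pics/s18.png

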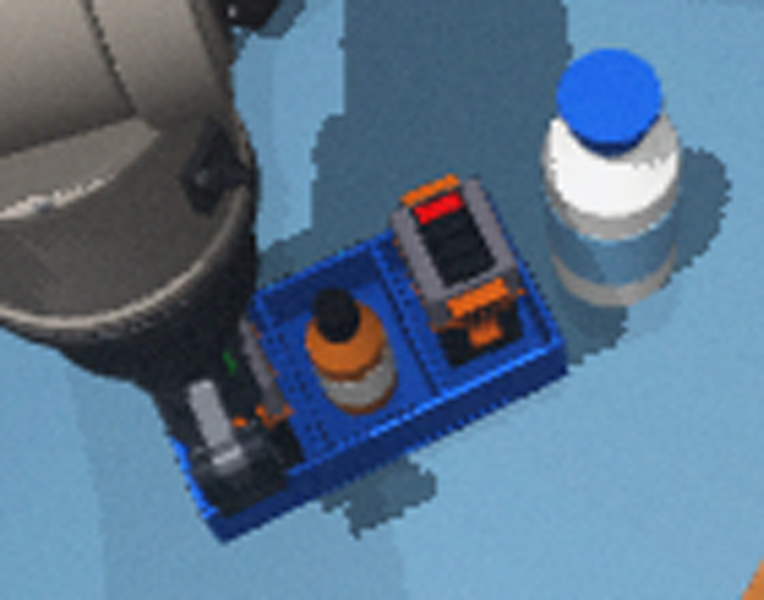

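drive_tool:
  offset:
    - [-0.3,0,0]
    - [-0.3,0,0]
    - [-0.3,0,0]
    - [0,0,0]
    - [0,0,0]
  turn: [0,0,0,0,0]
  hand: [6.6,6.6,6.6,6.6,6.6]

```text
t: 15.95
position: [0.5502, -0.2323, 0.0773]
ee_rot: [0.191, 0.681, -0.191, 0.681]
force: [0.2, 0.3, 0.2]
width: 0.77
```

```bash
python3 look.py w19 150,384,100,412;python3 look.py s19 190,300,140,280 scene;python3 - <<'E'
from h import *
need(None)
E
```

```text
t 16.0 pos [ 0.5501 -0.2322  0.0771] zyaw -0.548 w 65.7 F [-0.8 -0.1 -0.7]
turn -1.028
offset after turn cm [-0.45 35.91 19.82]
t 16.05 pos [ 0.55   -0.2323  0.077 ] zyaw -0.5479 w 66.2 F [-0.5  0.3  0.4]
turn -1.028
offset after turn cm [-0.47 35.91 19.83]
t 16.05 pos [ 0.55   -0.2323  0.077 ] zyaw -0.5479 w 66.2 F [-0.5  0.3  0.4]
```

View pics/w19.png

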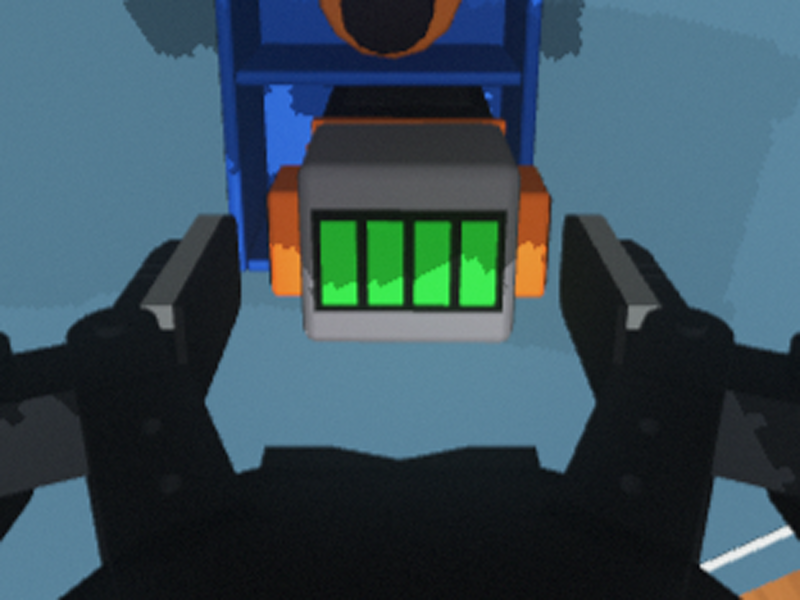

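View pics/s19.png

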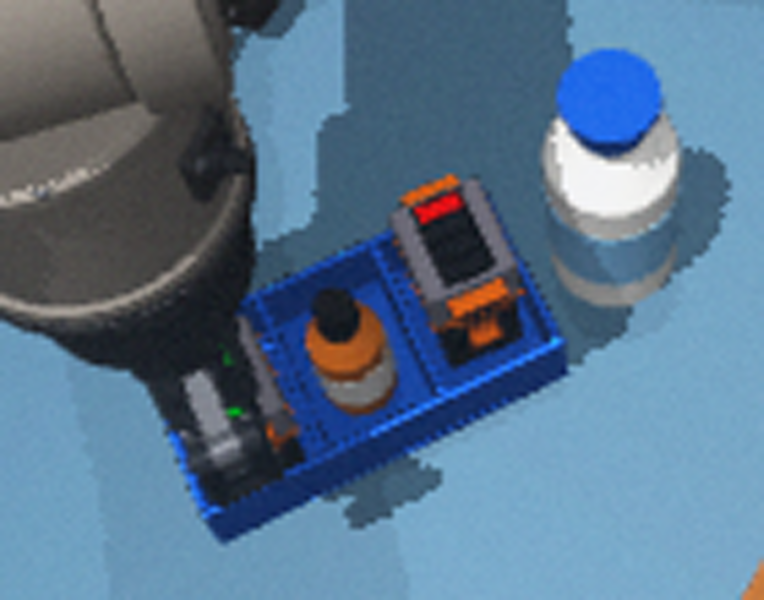

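drive_tool:
  offset:
    - [0.5,0,0]
    - [0.5,0,0]
    - [0,0,0]
    - [0,0,0]
    - [0,0,0]
    - [0,0,0]
    - [0,0,0]
  turn: [0,0,0,0,0,0,0]
  hand: [6.9,6.9,6.6,4.4,4.4,4.4,4.4]
  grip_force: 30

```text
t: 16.63
position: [0.5508, -0.2329, 0.0679]
ee_rot: [0.191, 0.68, -0.192, 0.681]
force: [1.2, -2.4, 4.4]
width: 0.526
```

```bash
python3 look.py w20 150,384,100,412;python3 - <<'E'
from h import *
need(None)
E
```

```text
t 16.68 pos [ 0.5508 -0.2329  0.0679] zyaw -0.5483 w 44.0 F [ 1.8 -2.1  5.5]
turn -1.028
offset after turn cm [-1.33 36.   19.79]
t 16.68 pos [ 0.5508 -0.2329  0.0679] zyaw -0.5483 w 44.0 F [ 1.8 -2.1  5.5]
```

View pics/w20.png

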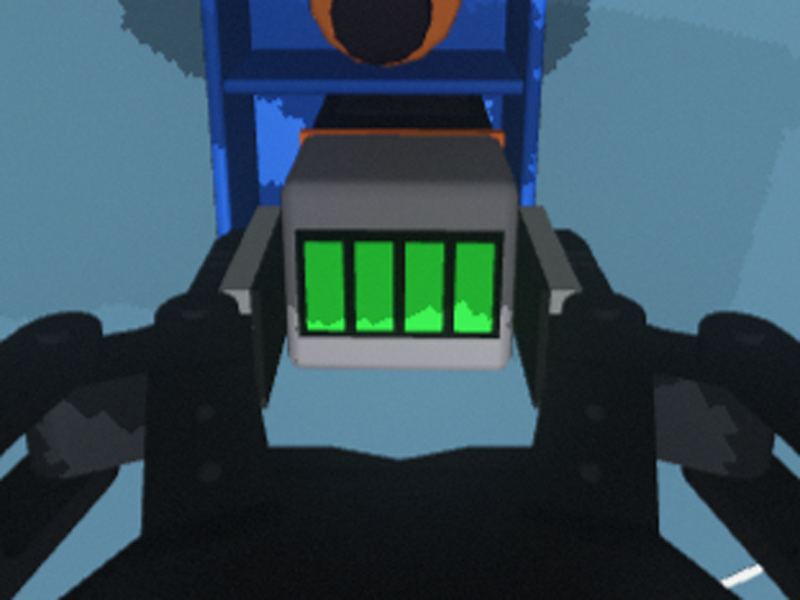

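drive_tool:
  offset:
    - [0,0,0]
    - [0,0,0]
    - [0,0,0]
    - [-0.5,0,0]
    - [-2,0,0]
    - [-3,0,0]
    - [-3,0,0]
    - [-2,0,0]
    - [-1,0,0]
    - [0,0,0]
    - [0,0,0]
  turn: [0,0,0,0,0,0,0,0,0,0,0]
  hand: [7.5,8.54,8.54,8.54,8.54,8.54,8.54,8.54,8.54,8.54,8.54]

```text
t: 17.6
position: [0.5501, -0.2321, 0.1822]
ee_rot: [0.191, 0.681, -0.191, 0.681]
force: [0.5, -0.1, -0.6]
width: 0.998
```

```bash
python3 look.py w21 0,384,0,512;python3 look.py s21 190,300,140,280 scene;python3 - <<'E'
from h import *
def tri(o):
    A=[];b=[]
    for cam,px in o:
        c=CAL[cam];T=c['world_from_camera'];K=c['camera_matrix']
        d=T[:3,:3]@np.array([(px[0]-K[0,2])/K[0,0],-(px[1]-K[1,2])/K[1,1],-1]);d/=np.linalg.norm(d)
        M=np.eye(3)-np.outer(d,d);A.append(M);b.append(M@T[:3,3])
    return np.linalg.solve(sum(A),sum(b))
print('cap',tri([('top',(290+160/6,140+105/6)),('scene',(155+580/6,190+105/6))]))
E
```

```text
t 17.65 pos [ 0.5498 -0.2319  0.1815] zyaw -0.5477 w 85.3 F [ 0.8 -0.3 -0.7]
turn -1.028
offset after turn cm [ 9.98 35.87 19.84]
t 17.7 pos [ 0.5496 -0.232   0.1812] zyaw -0.5479 w 85.2 F [ 0.9  0.4 -0.1]
turn -1.028
offset after turn cm [ 9.92 35.87 19.87]
cap [ 0.63568629 -0.07807934  0.15378878]
```

View pics/w21.png

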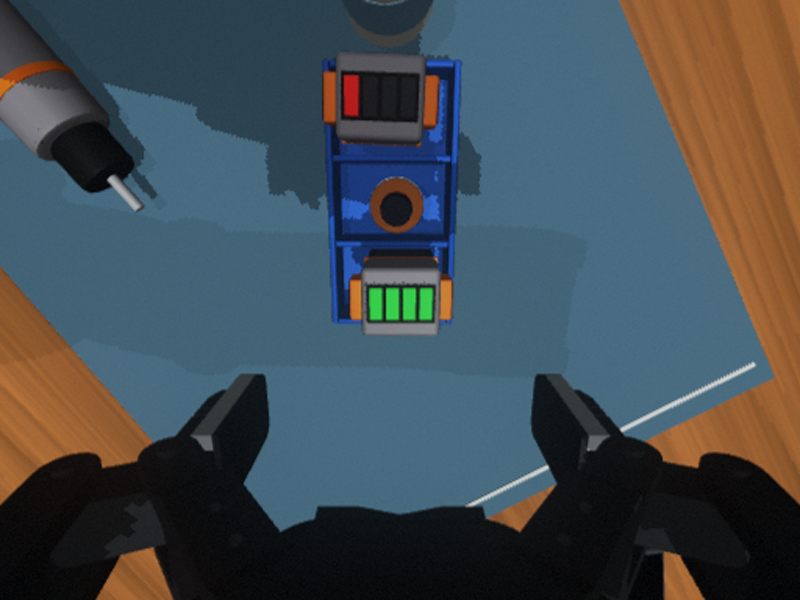

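View pics/s21.png

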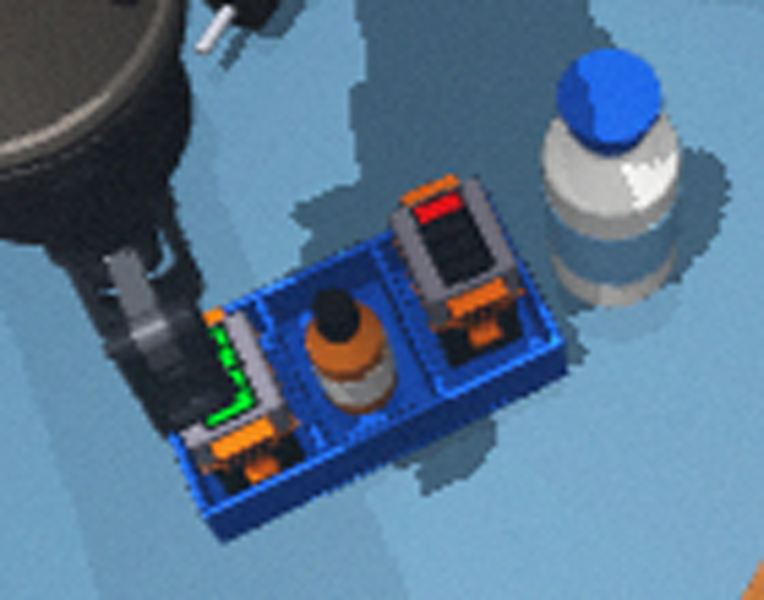

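Run:
```python
from h import *
w=lambda u,v:(u/1.5625,v/1.5625)
s=readout.sense()
for k in range(3): imaging.grab_frame('wrist')
s=readout.sense();im=imaging.grab_frame('wrist');np.save('pics/w22.npy',T_wt(s));need(None)
c=im[20:120,190:310,::-1];cv2.imwrite('pics/w22.png',cv2.resize(c,None,fx=6,fy=6,interpolation=cv2.INTER_CUBIC))
```

```text
t 17.9 pos [ 0.5498 -0.2323  0.1815] zyaw -0.5482 w 85.5 F [-0.  -0.3 -1. ]
```

View pics/w22.png

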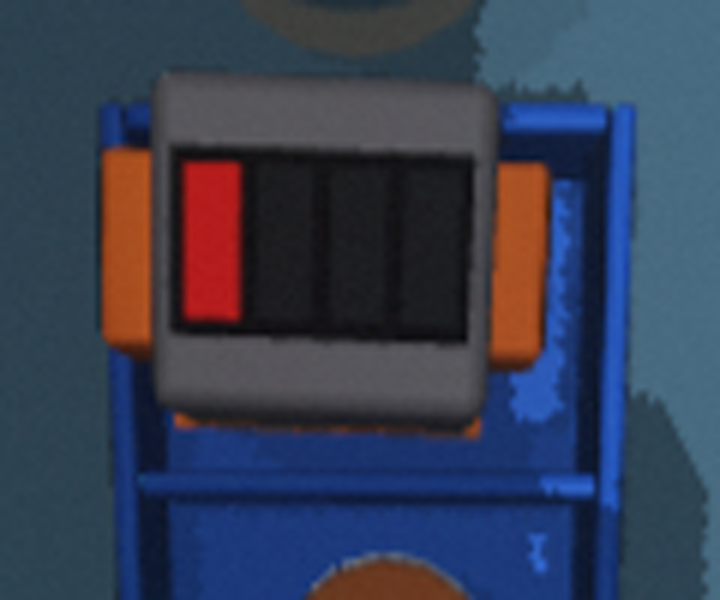

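Run:
```python
from h import *
Tw=np.load('pics/w22.npy')@CAL['wrist']['tool_from_camera'];K=CAL['wrist']['camera_matrix']
def ray(u,v,z):
    u=190+u/6;v=20+v/6
    d=Tw[:3,:3]@np.array([(u-K[0,2])/K[0,0],-(v-K[1,2])/K[1,1],-1]);o=Tw[:3,3];return o+d*(z-o[2])/d[2]
for nm,u,v,z in(('disp',322,243,.088),('TL',157,75,.087),('TR',495,85,.087),('BR',484,415,.087),('BL',155,400,.087),('Lbtn',103,250,.082),('Rbtn',548,265,.082)): print(nm,ray(u,v,z).round(4))
L=ray(157,75,.087);Rr=ray(495,85,.087);print('yaw',np.arctan2(*(Rr-L)[[1,0]]))
L=ray(155,400,.087);Rr=ray(484,415,.087);print('yaw',np.arctan2(*(Rr-L)[[1,0]]))
c=np.mean([ray(157,75,.087),ray(495,85,.087),ray(484,415,.087),ray(155,400,.087)],axis=0);print('c',c)
y=np.array([.5193,.8546]);need([c[0]-.002*y[0],c[1]-.002*y[1],.13],-.58)
```

```text
disp [ 0.5982 -0.1358  0.088 ]
TL [ 0.5909 -0.1087  0.087 ]
TR [ 0.6262 -0.1316  0.087 ]
BR [ 0.6054 -0.1643  0.087 ]
BL [ 0.5696 -0.1403  0.087 ]
Lbtn [ 0.5736 -0.1207  0.082 ]
Rbtn [ 0.6223 -0.1525  0.082 ]
yaw -0.5746193353006012
yaw -0.5906414939715059
c [ 0.59803558 -0.13620706  0.087     ]
t 17.9 pos [ 0.5498 -0.2323  0.1815] zyaw -0.5482 w 85.5 F [-0.  -0.3 -1. ]
turn 0.032
offset after turn cm [ 5.15 10.49 -1.22]
```

drive_tool:
  offset:
    - [0,1.5,-0.2]
    - [0,3,-0.4]
    - [0,3,-0.4]
    - [0,2,-0.2]
    - [0,1,0]
    - [0.5,0,0]
    - [2,0,0]
    - [2.5,0,0]
    - [2,0,0]
    - [0,0,0]
    - [0,0,0]
    - [0,0,0]
  turn: [0.032,0,0,0,0,0,0,0,0,0,0,0]
  hand: [8.54,8.54,8.54,8.54,8.54,8.54,8.54,8.54,8.54,8.54,8.54,8.54]

```text
t: 18.9
position: [0.5973, -0.139, 0.1132]
ee_rot: [0.203, 0.677, -0.203, 0.678]
force: [0.7, 0.1, 0.8]
width: 0.996
```

```bash
python3 look.py w23 0,384,0,512;python3 look.py s23 160,300,140,320 scene;python3 - <<'E'
from h import *
y=np.array([.5193,.8546]);need([.598-.002*y[0],-.1362-.002*y[1],.07],-.58)
E
```

```text
t 18.95 pos [ 0.5976 -0.1387  0.1136] zyaw -0.581 w 85.8 F [-0.4 -0.2 -0.1]
turn -1.061
offset after turn cm [ 3.23 29.81 11.28]
t 19.0 pos [ 0.5978 -0.1384  0.1136] zyaw -0.5807 w 85.0 F [-0.1  0.1 -0.2]
turn -1.061
offset after turn cm [ 3.25 29.79 11.25]
t 19.0 pos [ 0.5978 -0.1384  0.1136] zyaw -0.5807 w 85.0 F [-0.1  0.1 -0.2]
turn -0.001
offset after turn cm [ 4.36 -0.   -0.1 ]
```

View pics/w23.png

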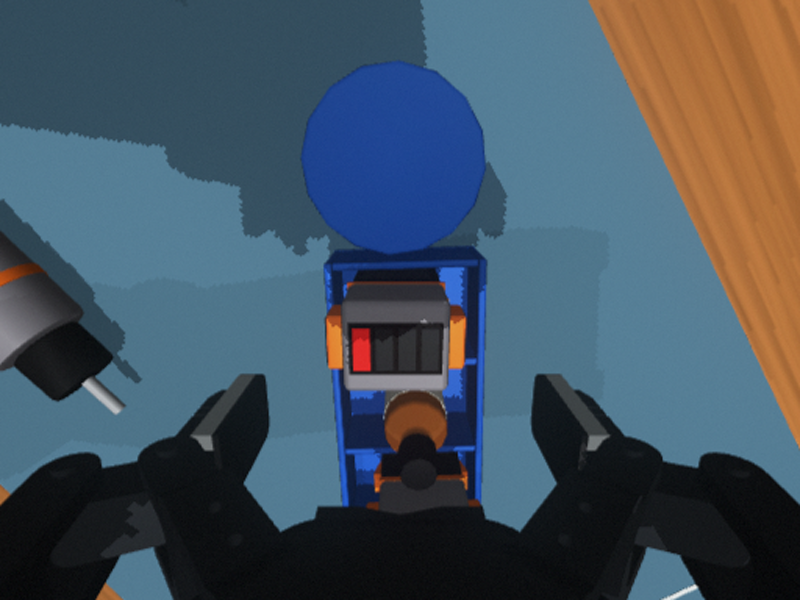

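View pics/s23.png

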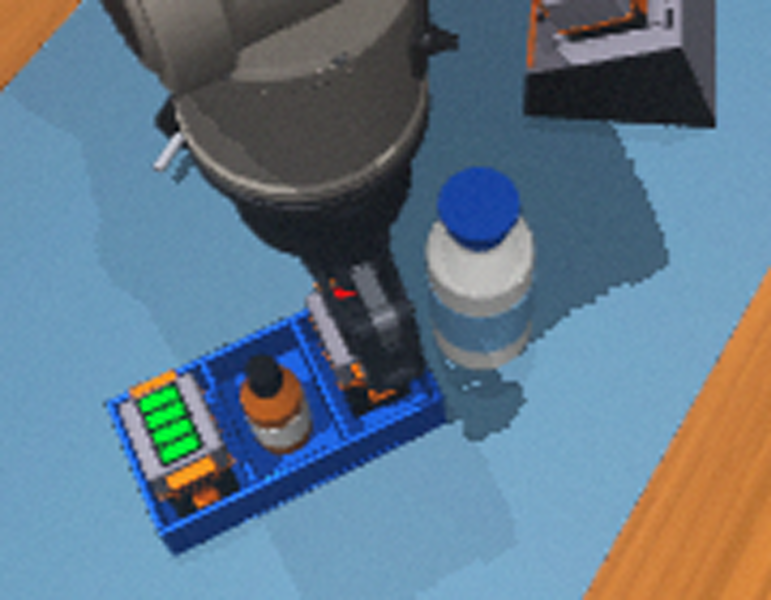

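drive_tool:
  offset:
    - [1,0,-0.1]
    - [1.5,0,0]
    - [1.2,0,0]
    - [0.65,0,0]
    - [0,0,0]
    - [0,0,0]
    - [0,0,0]
    - [0,0,0]
    - [0,0,0]
    - [0,0,0]
    - [0,0,0]
  turn: [0,0,0,0,0,0,0,0,0,0,0]
  hand: [8.54,8.54,8.54,8.54,8.54,6.2,6.2,4.4,4.4,4.4,4.4]
  grip_force: 30

```text
t: 19.92
position: [0.5968, -0.1373, 0.0699]
ee_rot: [0.202, 0.677, -0.202, 0.678]
force: [-3.7, 1.6, 10.7]
width: 0.519
```

```bash
python3 look.py w24 100,384,60,440;python3 -c "
from h import *
need(None)"
```

```text
t 19.97 pos [ 0.5968 -0.1373  0.0699] zyaw -0.5802 w 44.5 F [-3.3  1.2 10.7]
turn -1.06
offset after turn cm [-1.12 29.65 11.29]
t 19.97 pos [ 0.5968 -0.1373  0.0699] zyaw -0.5802 w 44.5 F [-3.3  1.2 10.7]
```

View pics/w24.png

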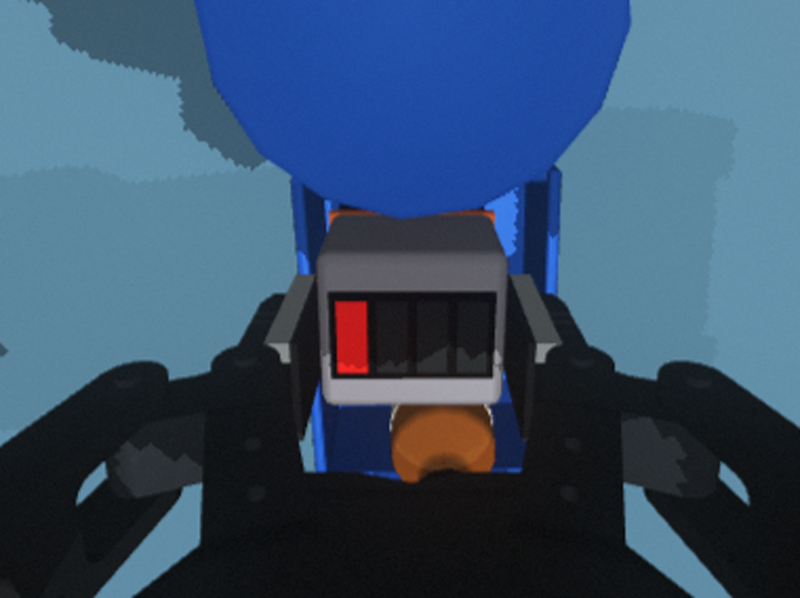

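drive_tool:
  offset:
    - [-0.5,0,0]
    - [-1.5,0,0]
    - [-3,0,0]
    - [-3,0,0]
    - [-3,0,0]
    - [-2.5,0,0]
    - [-1.5,0,0]
    - [0,0,0]
    - [0,0,0]
    - [0,0,0]
    - [0,0,0]
    - [0,0,0]
    - [0,0,0]
    - [0,0,0]
    - [0,0,0]
    - [0,0,0]
    - [0,0,0]
    - [0,0,0]
  turn: [0,0,0,0,0,0,-0.06,-0.1,-0.1,-0.1,-0.1,-0.1,-0.1,-0.1,-0.1,-0.1,-0.1,0]
  hand: [4.4,4.4,4.4,4.4,4.4,4.4,4.4,4.4,4.4,4.4,4.4,4.4,4.4,4.4,4.4,4.4,4.4,4.4]

```text
t: 21.47
position: [0.5962, -0.1374, 0.2192]
ee_rot: [-0.17, 0.686, 0.17, 0.686]
force: [-0.4, 0.3, -2.1]
width: 0.52
```

```bash
python3 look.py w25 100,384,60,440;python3 -c "
from h import *
need([.53,-.02,.12],.4802)"
```

```text
t 21.52 pos [ 0.5962 -0.1374  0.2191] zyaw 0.4782 w 44.1 F [ 0.1  0.4 -2.1]
turn -0.002
offset after turn cm [13.77 29.63 11.35]
t 21.52 pos [ 0.5962 -0.1374  0.2191] zyaw 0.4782 w 44.1 F [ 0.1  0.4 -2.1]
turn -0.002
offset after turn cm [ 9.91 13.47 -0.45]
```

View pics/w25.png

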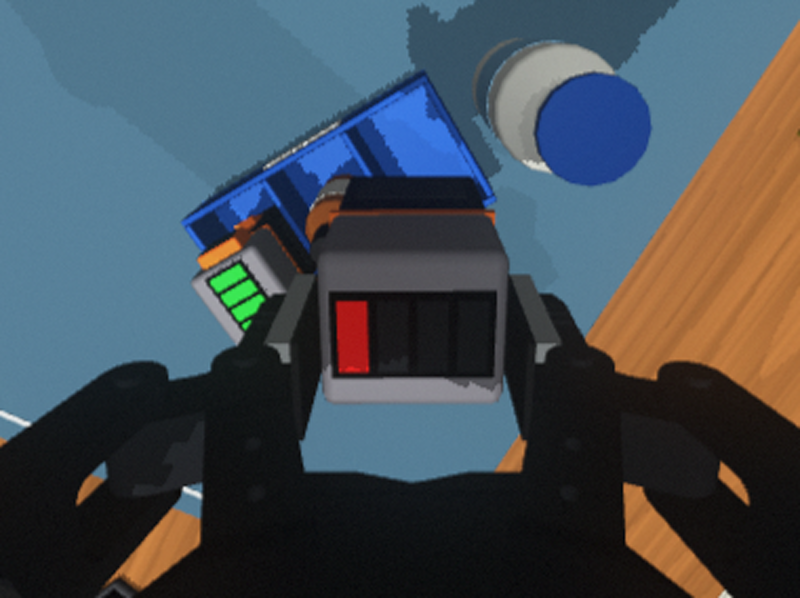

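drive_tool:
  offset:
    - [-1.5,0,-0.2]
    - [-1,1.5,-0.2]
    - [0,3,0]
    - [0,3,0]
    - [0,3,0]
    - [0,2,0]
    - [0,1,0]
    - [2,0,0]
    - [3,0,0]
    - [4,0,0]
    - [4,0,0]
    - [2.8,0,0]
    - [1.2,0,0]
    - [0.4,0,0]
    - [0,0,0]
    - [0,0,0]
    - [0,0,0]
  turn: [0,0,0,0,0,0,0,0,0,0,0,0,0,0,0,0,0]
  hand: [4.4,4.4,4.4,4.4,4.4,4.4,4.4,4.4,4.4,4.4,4.4,4.4,4.4,4.4,4.4,4.4,4.4]

```text
t: 22.93
position: [0.5317, -0.0193, 0.0715]
ee_rot: [-0.168, 0.686, 0.168, 0.688]
force: [0.4, 0.3, -2.7]
width: 0.513
```

```bash
python3 look.py t26 120,300,140,380 top;python3 -c "
from h import *
need([.53,-.02,.0655],.4802)"
```

```text
t 22.98 pos [ 0.5316 -0.0193  0.0714] zyaw 0.4795 w 44.0 F [ 0.8 -0.5 -3.4]
turn -0.001
offset after turn cm [-0.99 16.17 11.62]
t 22.98 pos [ 0.5316 -0.0193  0.0714] zyaw 0.4795 w 44.0 F [ 0.8 -0.5 -3.4]
turn -0.001
offset after turn cm [ 0.59  0.01 -0.18]
```

View pics/t26.png

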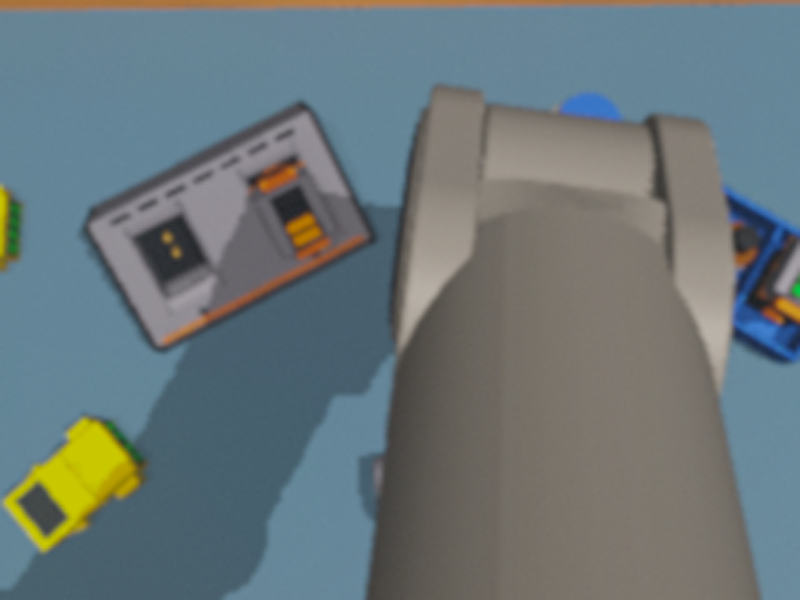

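drive_tool:
  offset:
    - [0.3,0,0]
    - [0.2,0,0]
    - [0.1,0,0]
    - [0,0,0]
    - [0,0,0]
    - [0,0,0]
    - [0,0,0]
  turn: [0,0,0,0,0,0,0]
  hand: [4.4,4.4,4.4,5.0,5.6,6.1,6.3]

```text
t: 23.57
position: [0.5306, -0.0192, 0.0639]
ee_rot: [-0.168, 0.687, 0.168, 0.687]
force: [0.0, 0.5, 0.2]
width: 0.74
```

```bash
python3 look.py w27 100,384,60,440;python3 -c "
from h import *
need([.53,-.02,.06],.4802)"
```

```text
t 23.62 pos [ 0.5306 -0.0193  0.0639] zyaw 0.48 w 63.1 F [0.  0.6 0.7]
turn -0.0
offset after turn cm [-1.76 16.12 11.71]
t 23.62 pos [ 0.5306 -0.0193  0.0639] zyaw 0.48 w 63.1 F [0.  0.6 0.7]
turn -0.0
offset after turn cm [ 0.39 -0.04 -0.09]
```

View pics/w27.png

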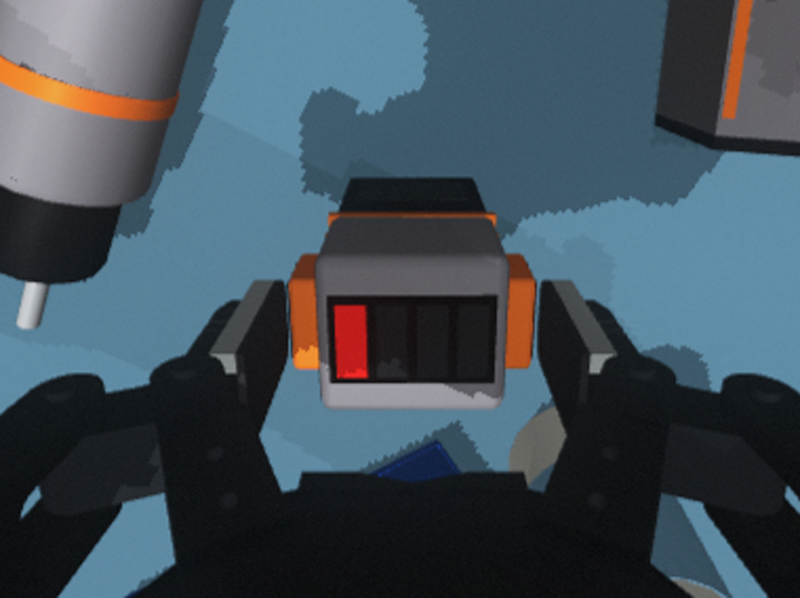

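drive_tool:
  offset:
    - [0.3,0,0]
    - [0.3,0,0]
    - [0,0,-0.3]
    - [0,0,-0.3]
    - [0,0,-0.3]
    - [0,0,-0.3]
    - [0,0,-0.3]
    - [0,0,-0.3]
    - [0,0,0]
    - [0,0,0]
  turn: [0,0,0,0,0,0,0,0,0,0]
  hand: [6.4,6.4,6.4,6.4,6.4,6.4,6.4,6.4,6.4,6.4]

```text
t: 24.45
position: [0.5142, -0.0278, 0.0578]
ee_rot: [-0.168, 0.687, 0.168, 0.687]
force: [-0.3, -0.3, 0.4]
width: 0.748
```

```bash
python3 look.py w28 100,384,60,440;python3 look.py s28 130,230,190,320 scene;python3 -c "
from h import *
need([.53,-.02,.06],.4802)"
```

```text
t 24.5 pos [ 0.5144 -0.0276  0.0578] zyaw 0.4799 w 63.9 F [0.2 1.  0.5]
turn -0.0
offset after turn cm [-2.37 16.12 13.53]
t 24.55 pos [ 0.5145 -0.0276  0.0578] zyaw 0.48 w 64.1 F [-0.   0.  -0.3]
turn -0.0
offset after turn cm [-2.37 16.12 13.52]
t 24.55 pos [ 0.5145 -0.0276  0.0578] zyaw 0.48 w 64.1 F [-0.   0.  -0.3]
turn -0.0
offset after turn cm [-0.22 -0.04  1.72]
```

View pics/w28.png

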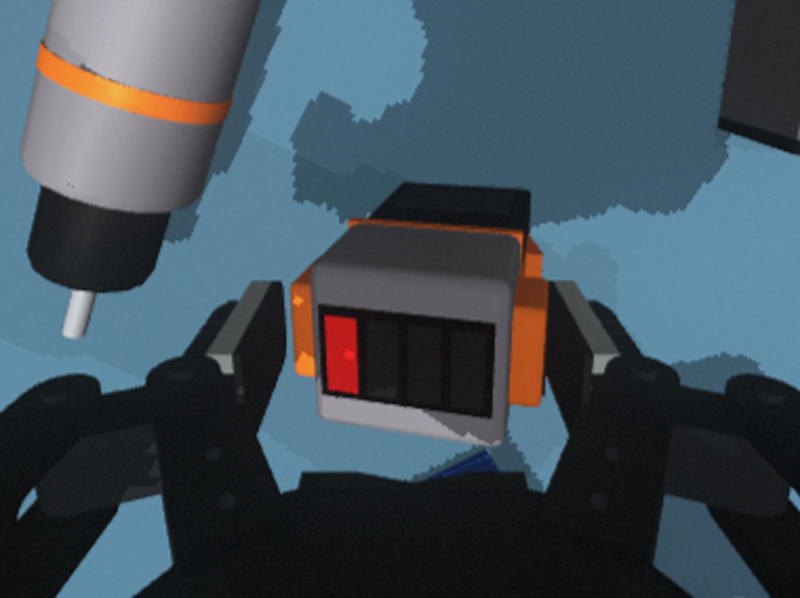

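View pics/s28.png

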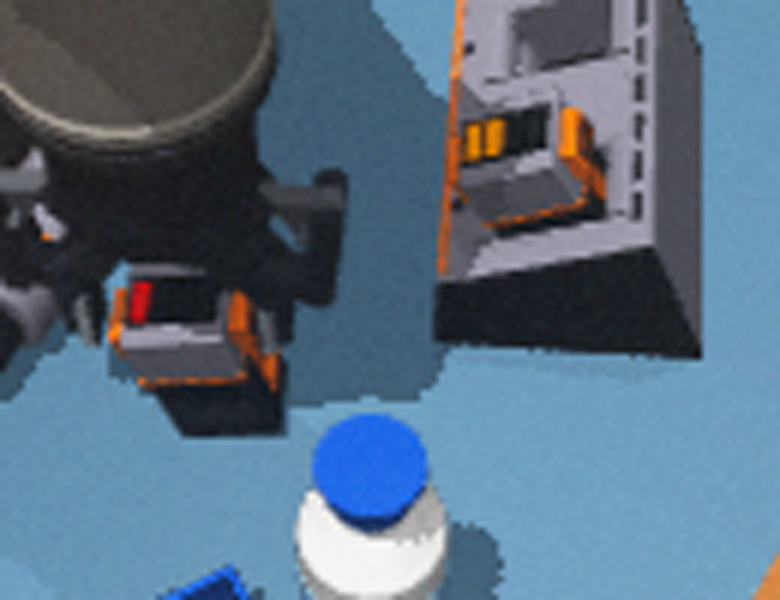

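drive_tool:
  offset:
    - [0,0,-0.25]
    - [0,0,-0.25]
    - [0,0,-0.25]
    - [0,0,-0.25]
    - [0,0,0]
    - [0,0,0]
  turn: [0,0,0,0,0,0]
  hand: [6.4,6.4,6.4,6.4,6.4,6.4]

```text
t: 25.05
position: [0.5055, -0.0323, 0.0578]
ee_rot: [-0.168, 0.687, 0.168, 0.687]
force: [0.4, 0.2, 0.4]
width: 0.747
```

```bash
python3 look.py w29 150,384,130,390;python3 look.py s29 130,230,190,320 scene;python3 -c "
from h import *
need([.53,-.02,.06],.4802)"
```

```text
t 25.1 pos [ 0.5057 -0.0323  0.0578] zyaw 0.4798 w 64.0 F [ 0.9  0.4 -0. ]
turn -0.0
offset after turn cm [-2.37 16.12 14.52]
t 25.15 pos [ 0.5057 -0.0322  0.0578] zyaw 0.4799 w 64.3 F [-0.   1.  -0.4]
turn -0.0
offset after turn cm [-2.37 16.12 14.52]
t 25.15 pos [ 0.5057 -0.0322  0.0578] zyaw 0.4799 w 64.3 F [-0.   1.  -0.4]
turn -0.0
offset after turn cm [-0.22 -0.04  2.72]
```

View pics/w29.png

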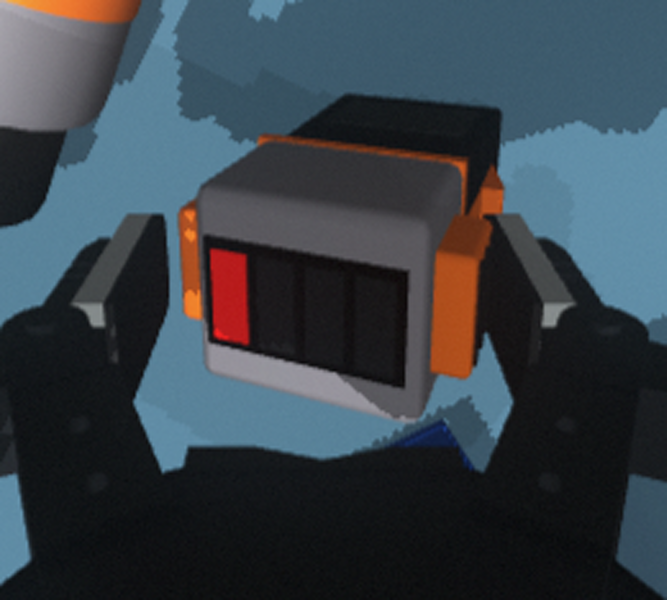

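View pics/s29.png

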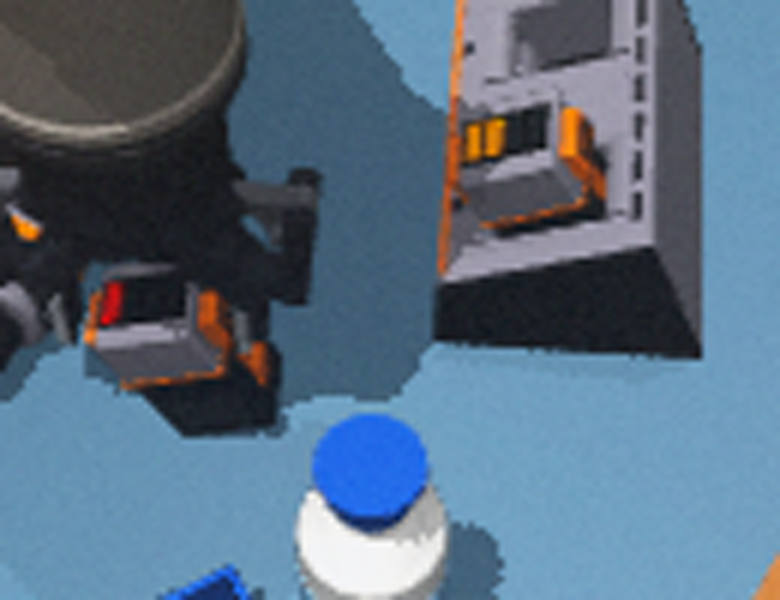

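```bash
cat > lean.py <<'E'
from h import *
Tc=CAL['wrist']['tool_from_camera']
tops=[(-.021,.019,.083),(.021,.019,.083),(.021,-.019,.083),(-.021,-.019,.083)]
def P(v):
    a=v[3];Z=np.array([-np.cos(a),0,-np.sin(a)]);X=np.array([-np.sin(a),0,np.cos(a)]);Y=np.cross(Z,X)
    T=np.eye(4);T[:3,:3]=np.c_[X,Y,Z];T[:3,3]=v[:3];return T
def lean(o,tcpz,w=2000):
    obs=np.array(o)/2.564+[130,150]
    def f(v):
        T=P(v);return np.r_[(proj('wrist',ap(T,tops),Tc)-obs).ravel(),(ap(T,[-.022,0,0])[0,0]-tcpz)*w]
    r=least_squares(f,[.06,0,.03,.4]);print(r.x.round(4),'lean',np.degrees(r.x[3]).round(1),r.fun.round(1));return P(r.x)
E
python3 - <<'E'
from lean import *
T=lean([(198,170),(402,207),(403,395),(205,345)],.0647)
T=lean([(203,190),(430,222),(428,418),(208,370)],.0578)
print(ap(T,[-.022,0,0]))
E
```

```text
[0.056  0.0008 0.0293 0.413 ] lean 23.7 [-0.5  0.3  1.6 -0.3 -1.3  0.6  0.1 -0.7  0.2]
[0.0508 0.0008 0.0258 0.3281] lean 18.8 [-0.6 -0.3  1.2 -0.4 -1.5  0.3  0.9  0.5  0.2]
[[0.05789609 0.00081277 0.00496256]]
```

drive_tool:
  offset:
    - [0,0,-0.13]
    - [0,0,-0.12]
    - [0,0,0]
    - [-0.1,0,-0.05]
    - [-0.1,0,-0.05]
    - [-0.13,0,-0.05]
    - [-0.15,0,-0.05]
    - [-0.17,0,-0.05]
    - [0,0,0]
    - [0,0,0]
    - [0,0,0]
  turn: [0,0,0,0,0,0,0,0,0,0,0]
  hand: [6.4,6.4,6.4,6.1,5.8,5.5,5.2,4.9,4.5,4.5,4.5]
  grip_force: 30

```text
t: 26.07
position: [0.5012, -0.0345, 0.0643]
ee_rot: [-0.168, 0.687, 0.168, 0.687]
force: [0.1, 0.4, -3.1]
width: 0.611
```

```bash
python3 look.py w30 150,384,130,390;python3 look.py s30 130,230,190,320 scene;python3 -c "
from h import *
need([.53,-.02,.06],.4802)"
```

```text
t 26.12 pos [ 0.5012 -0.0345  0.0643] zyaw 0.4801 w 52.6 F [ 0.9 -0.5 -2.8]
turn -0.0
offset after turn cm [-1.72 16.11 15.02]
t 26.17 pos [ 0.5012 -0.0345  0.0642] zyaw 0.48 w 52.3 F [ 0.2  0.3 -2.1]
turn -0.0
offset after turn cm [-1.73 16.11 15.02]
t 26.17 pos [ 0.5012 -0.0345  0.0642] zyaw 0.48 w 52.3 F [ 0.2  0.3 -2.1]
turn -0.0
offset after turn cm [ 0.42 -0.04  3.22]
```

View pics/w30.png

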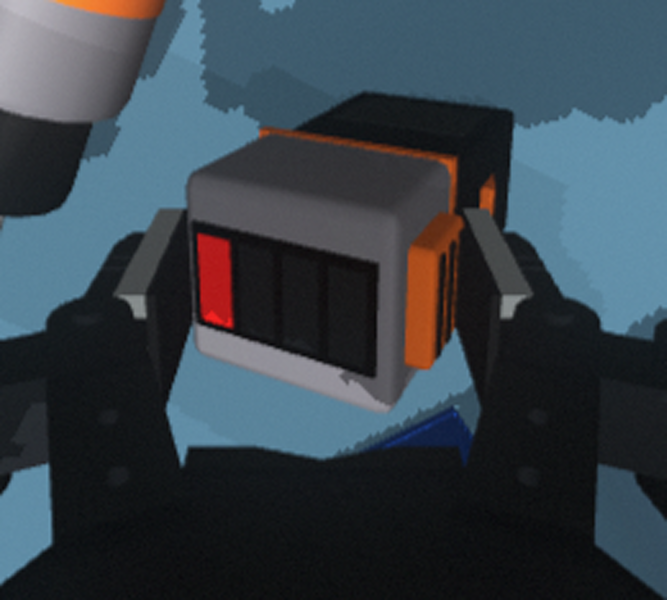

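View pics/s30.png

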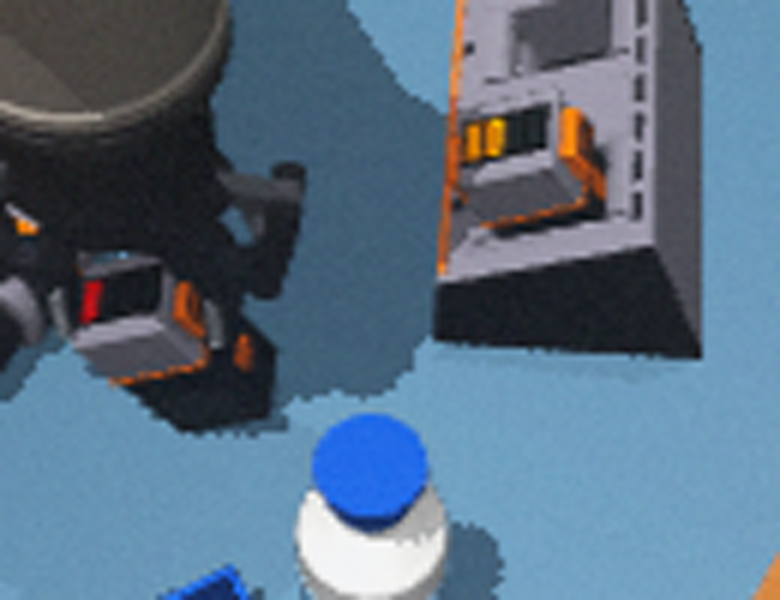

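Run:
```python
from lean import *
T=lean([(198,170),(402,207),(403,395),(205,345)],.0647,0)
T=lean([(189,178),(403,217),(400,410),(196,360)],.0647,0)
T=lean([(189,178),(403,217),(400,410),(196,360)],.0635,2000)
for q in((0,0,.084),(-.022,0,.084),(-.023,0,.078),(.023,0,.06),(-.022,0,0),(.022,0,0),(0,0,0)): print(q,ap(T,q).round(4))
```

```text
[5.680e-02 4.000e-04 2.890e-02 4.073e-01] lean 23.3 [-0.4  0.6  1.5 -0.2 -1.4  0.2  0.2 -0.7  0. ]
[0.0525 0.0007 0.0267 0.3896] lean 22.3 [-0.7  0.9  0.9 -0.4 -0.6  0.4  0.3 -1.  -0. ]
[ 0.0551 -0.0005  0.0255  0.3732] lean 21.4 [-0.2  1.9  0.4 -0.1 -1.  -0.9  0.7 -1.1 -0.7]
(0, 0, 0.084) [[-0.0231 -0.0005 -0.0052]]
(-0.022, 0, 0.084) [[-0.0151 -0.0005 -0.0257]]
(-0.023, 0, 0.078) [[-0.0091 -0.0005 -0.0244]]
(0.023, 0, 0.06) [[-0.0091 -0.0005  0.025 ]]
(-0.022, 0, 0) [[ 0.0631 -0.0005  0.005 ]]
(0.022, 0, 0) [[ 0.0471 -0.0005  0.0459]]
(0, 0, 0) [[ 0.0551 -0.0005  0.0255]]
```

drive_tool:
  offset:
    - [-0.5,0,0]
    - [-1.5,0,0]
    - [-3,0,0]
    - [-3,0,0]
    - [-3,0.5,0.3]
    - [-2,1.5,1.1]
    - [-0.6,2.6,1.8]
    - [0,2.6,1.8]
    - [0,2.6,1.8]
    - [0,2.6,1.8]
    - [0,2.3,1.7]
    - [0,1.4,1]
    - [0,0,0]
    - [0,0,0]
    - [0,0,0]
  turn: [0,0,0,0,0,0,0,0,0,0,0,0,0,0,0]
  hand: [4.5,4.5,4.5,4.5,4.5,4.5,4.5,4.5,4.5,4.5,4.5,4.5,4.5,4.5,4.5]
  grip_force: 40

```text
t: 27.42
position: [0.527, 0.1597, 0.2004]
ee_rot: [-0.168, 0.687, 0.168, 0.687]
force: [-0.0, 0.1, -3.1]
width: 0.606
```

```bash
python3 look.py w31 0,384,0,512;python3 -c "
from h import *
need([.5274,.1612,.1584],.4802)"
```

```text
t 27.47 pos [0.5271 0.1594 0.2004] zyaw 0.4788 w 51.6 F [ 0.2 -0.8 -3.1]
turn -0.001
offset after turn cm [11.89  0.12  3.78]
t 27.47 pos [0.5271 0.1594 0.2004] zyaw 0.4788 w 51.6 F [ 0.2 -0.8 -3.1]
turn -0.001
offset after turn cm [4.2  0.15 0.12]
```

View pics/w31.png

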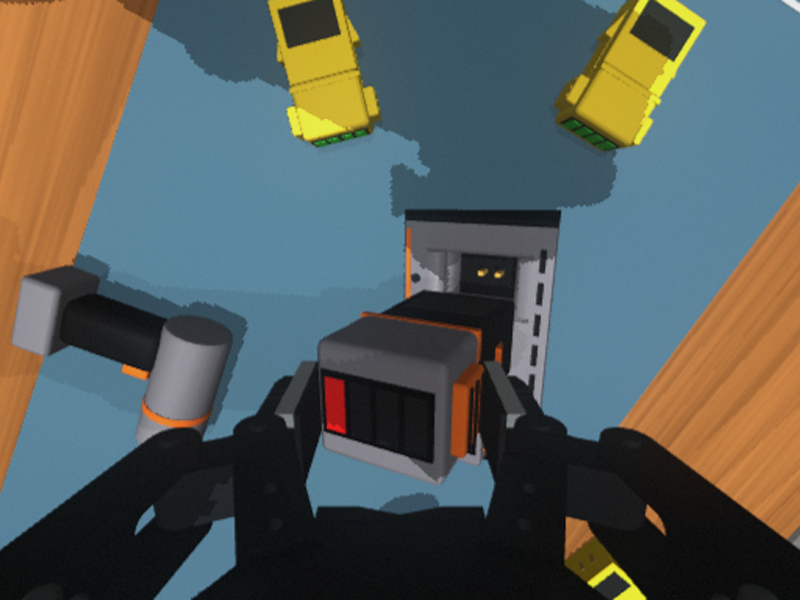

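drive_tool:
  offset:
    - [1,0.08,0.06]
    - [1.6,0.07,0.06]
    - [1.2,0,0]
    - [0.7,0,0.32]
    - [0.7,0,0.32]
    - [0.7,0,0.32]
    - [0.5,0,0.23]
    - [0,0,0]
    - [0,0,0]
    - [0,0,0]
  turn: [0,0,0,0,0,0,0,0,0,0]
  hand: [4.5,4.5,4.5,4.5,4.5,4.5,4.5,4.5,4.5,4.5]

```text
t: 28.3
position: [0.5383, 0.1678, 0.1366]
ee_rot: [-0.168, 0.687, 0.168, 0.687]
force: [0.7, -0.8, -1.9]
width: 0.602
```

```bash
python3 look.py w32 120,384,120,420;python3 look.py s32 70,180,210,350 scene;python3 look.py t32 140,240,140,260 top;python3 -c "
from h import *
need([.5386,.1671,.1313],.4802)"
```

```text
t 28.35 pos [0.5382 0.1678 0.1367] zyaw 0.4798 w 51.6 F [-0.3  0.1 -4. ]
turn -0.0
offset after turn cm [ 5.52 -0.12  2.39]
t 28.4 pos [0.5382 0.1679 0.1368] zyaw 0.4799 w 51.1 F [-0.1 -0.5 -2.6]
turn -0.0
offset after turn cm [ 5.53 -0.12  2.39]
t 28.45 pos [0.5382 0.1679 0.1367] zyaw 0.4799 w 51.5 F [-0.2  0.1 -3.1]
turn -0.0
offset after turn cm [ 5.52 -0.13  2.39]
t 28.45 pos [0.5382 0.1679 0.1367] zyaw 0.4799 w 51.5 F [-0.2  0.1 -3.1]
turn -0.0
offset after turn cm [ 0.54 -0.09 -0.  ]
```

View pics/w32.png

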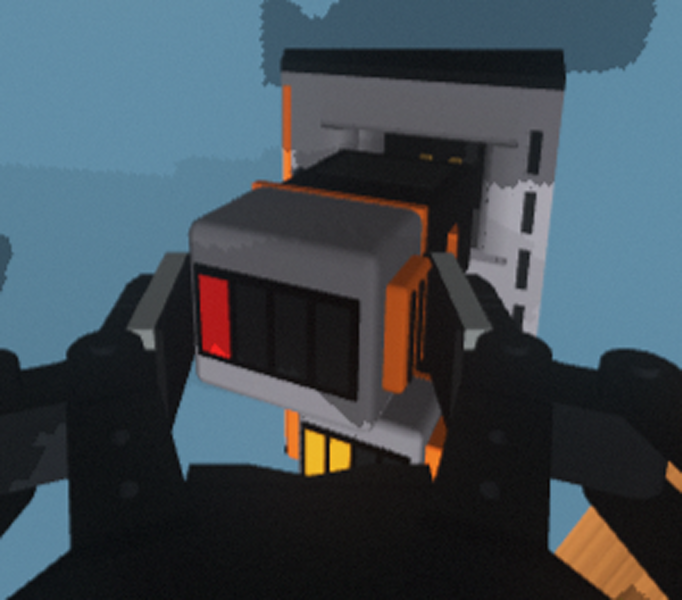

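View pics/s32.png

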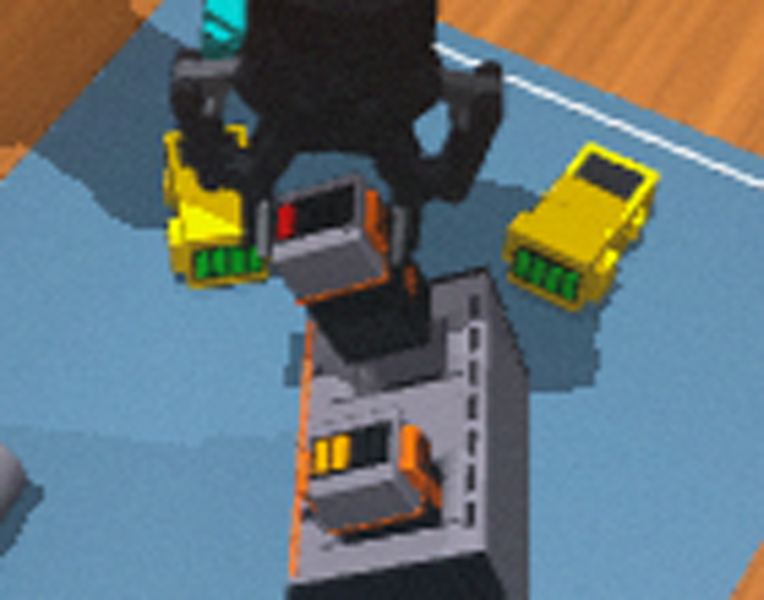

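drive_tool:
  offset:
    - [0.3,-0.1,0]
    - [0.24,0,0]
    - [0.36,0,0.17]
    - [0.36,0,0.17]
    - [0.36,0,0.17]
    - [0.2,0,0.09]
    - [0,0,0]
    - [0,0,0]
  turn: [0,0,0,0,0,0,0,0]
  hand: [4.5,4.5,4.5,4.5,4.5,4.5,4.5,4.5]

```text
t: 29.12
position: [0.5438, 0.1697, 0.1179]
ee_rot: [-0.168, 0.687, 0.168, 0.687]
force: [0.8, -0.5, -2.4]
width: 0.599
```

```bash
python3 look.py w33 120,384,120,420;python3 look.py s33 70,180,210,350 scene;python3 -c "
from h import *
need([.5611,.1788,.0769],.4802)"
```

```text
t 29.17 pos [0.5439 0.1697 0.1181] zyaw 0.4799 w 51.4 F [ 0.4  0.1 -2.9]
turn -0.0
offset after turn cm [ 3.66 -0.02  1.81]
t 29.22 pos [0.5439 0.1697 0.1182] zyaw 0.4799 w 51.5 F [ 0.6 -0.5 -3.1]
turn -0.0
offset after turn cm [ 3.67 -0.02  1.8 ]
t 29.22 pos [0.5439 0.1697 0.1182] zyaw 0.4799 w 51.5 F [ 0.6 -0.5 -3.1]
turn -0.0
offset after turn cm [4.13 0.01 1.95]
```

View pics/w33.png

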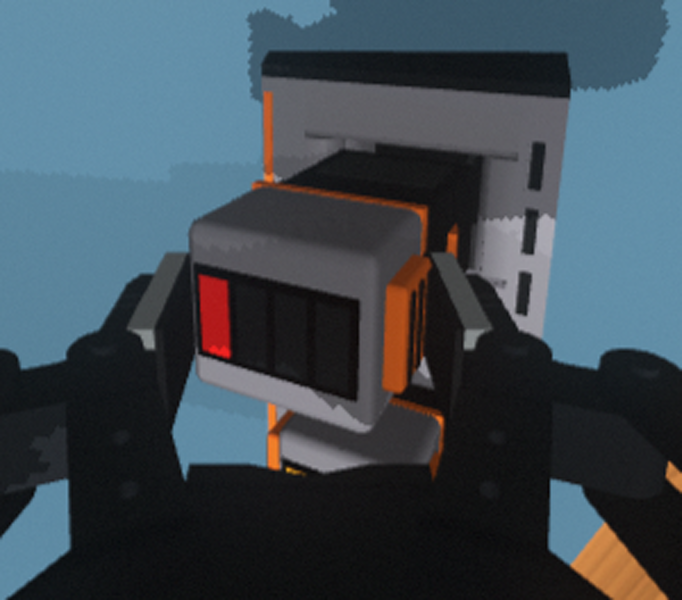

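View pics/s33.png

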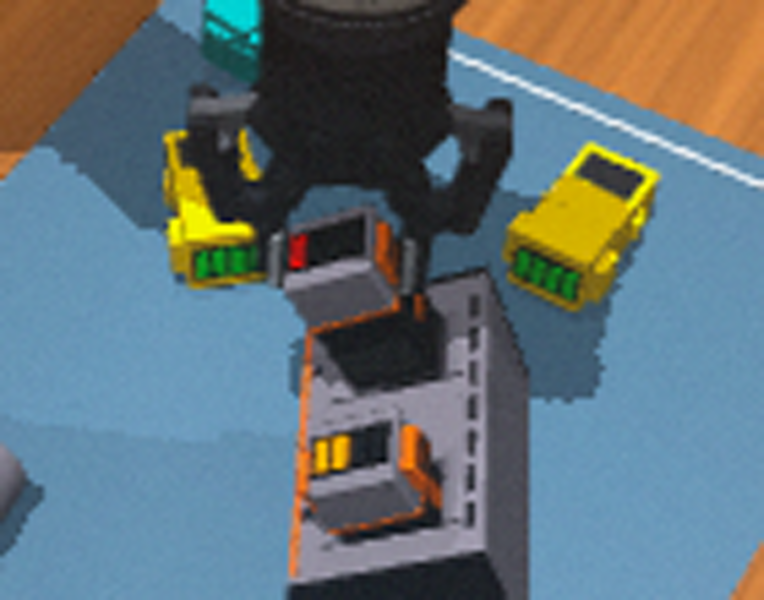

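drive_tool:
  offset:
    - [0.2,0,0.1]
    - [0.2,0,0.1]
    - [0.2,0,0.1]
    - [0,0,0]
    - [0,0,0]
  turn: [0,0,0,0,0]
  hand: [4.5,4.5,4.5,4.5,4.5]

```text
t: 29.63
position: [0.5465, 0.1711, 0.1119]
ee_rot: [-0.168, 0.687, 0.168, 0.687]
force: [0.2, 0.2, -2.3]
width: 0.604
```

```bash
python3 look.py w34 120,384,120,420;python3 look.py s34 70,180,210,350 scene;python3 -c "
from h import *
need([.5611,.1788,.0769],.4802)"
```

```text
t 29.68 pos [0.5465 0.1711 0.112 ] zyaw 0.4799 w 51.6 F [-0.7 -0.4 -2.6]
turn -0.0
offset after turn cm [ 3.05 -0.03  1.51]
t 29.73 pos [0.5465 0.1711 0.1121] zyaw 0.4799 w 51.9 F [ 0.8  0.3 -3. ]
turn -0.0
offset after turn cm [ 3.06 -0.03  1.51]
t 29.73 pos [0.5465 0.1711 0.1121] zyaw 0.4799 w 51.9 F [ 0.8  0.3 -3. ]
turn -0.0
offset after turn cm [3.52 0.01 1.65]
```

View pics/w34.png

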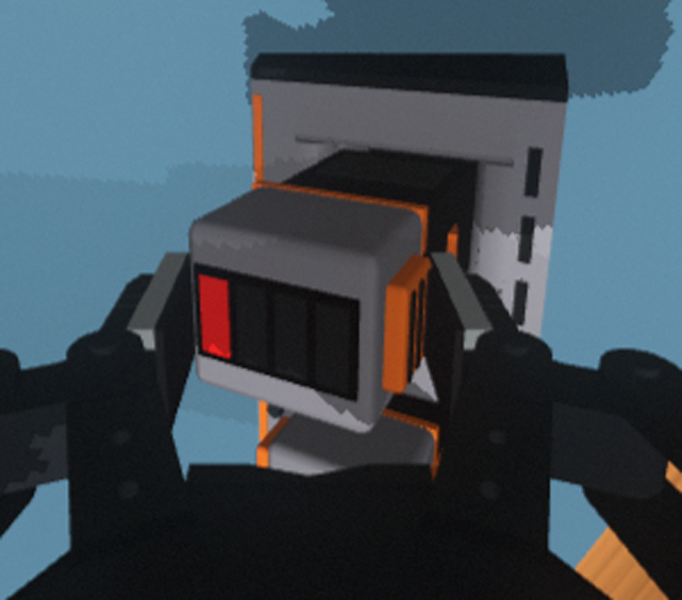

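View pics/s34.png

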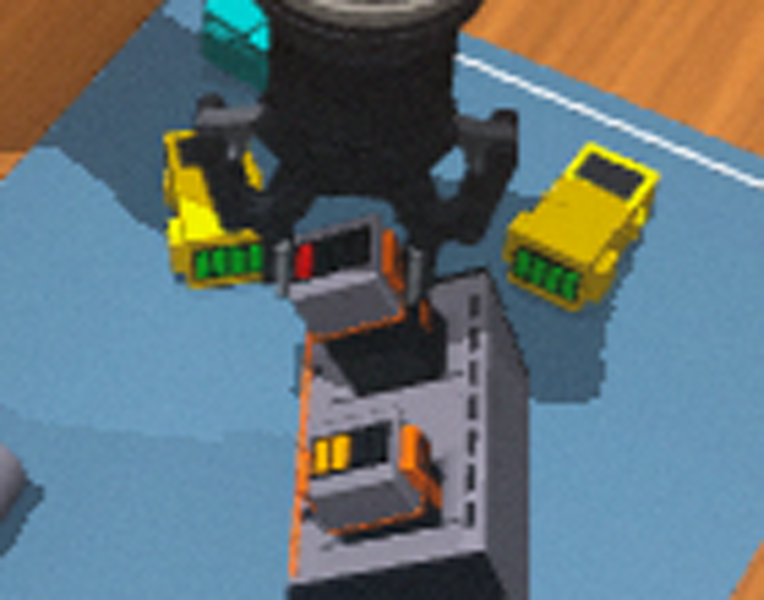

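drive_tool:
  offset:
    - [0.25,0,0.12]
    - [0.25,0,0.12]
    - [0.25,0,0.12]
    - [0.25,0,0.12]
    - [0,0,0]
  turn: [0,0,0,0,0]
  hand: [4.5,4.5,4.5,4.5,4.5]

```text
t: 30.15
position: [0.5507, 0.1734, 0.1014]
ee_rot: [-0.168, 0.687, 0.168, 0.687]
force: [-0.0, -0.7, -2.6]
width: 0.607
```

```bash
python3 -c "
from h import *
need([.5611,.1788,.0769],.4802)"
```

```text
t 30.15 pos [0.5507 0.1734 0.1014] zyaw 0.4801 w 51.9 F [-0.  -0.7 -2.6]
turn -0.0
offset after turn cm [2.45 0.   1.17]
```

Still no resistance at about 27 mm to go, so I keep sliding in.

drive_tool:
  offset:
    - [0.2,0,0.095]
    - [0.2,0,0.095]
    - [0.2,0,0.095]
    - [0.2,0,0.095]
    - [0,0,0]
  turn: [0,0,0,0,0]
  hand: [4.5,4.5,4.5,4.5,4.5]

```text
t: 30.57
position: [0.5541, 0.1751, 0.0937]
ee_rot: [-0.168, 0.687, 0.168, 0.687]
force: [0.2, 0.1, -1.7]
width: 0.605
```

```bash
python3 look.py w35 120,384,120,420;python3 look.py s35 70,180,210,350 scene; python3 -c "
from h import *
need([.5611,.1788,.0769],.4802)"
```

```text
t 30.62 pos [0.5541 0.1751 0.0939] zyaw 0.4799 w 51.8 F [-0.1  0.9 -2.9]
turn -0.0
offset after turn cm [ 1.24 -0.03  0.65]
t 30.67 pos [0.5541 0.175  0.094 ] zyaw 0.4799 w 51.8 F [ 0.4  0.1 -3.1]
turn -0.0
offset after turn cm [ 1.25 -0.03  0.65]
t 30.67 pos [0.5541 0.175  0.094 ] zyaw 0.4799 w 51.8 F [ 0.4  0.1 -3.1]
turn -0.0
offset after turn cm [1.71 0.01 0.79]
```

View pics/w35.png

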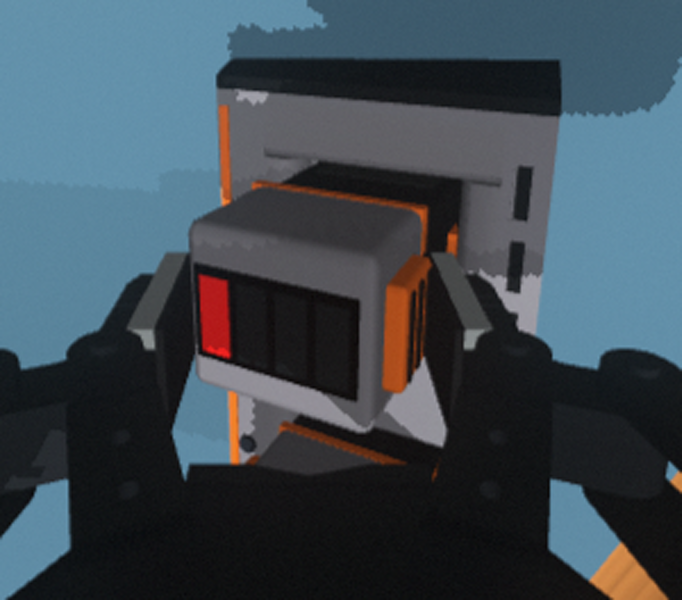

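View pics/s35.png

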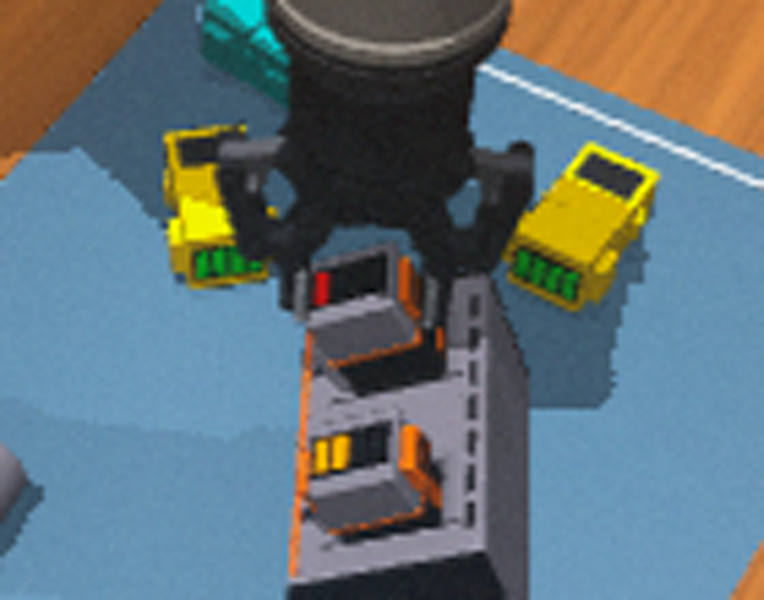

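drive_tool:
  offset:
    - [0.15,0,0.07]
    - [0.15,0,0.07]
    - [0.15,0,0.07]
    - [0.1,0,0.05]
    - [0,0,0]
  turn: [0,0,0,0,0]
  hand: [4.5,4.5,4.5,4.5,4.5]

```text
t: 31.08
position: [0.5561, 0.1761, 0.0882]
ee_rot: [-0.168, 0.687, 0.168, 0.686]
force: [-1.7, -1.3, -3.1]
width: 0.603
```

```bash
python3 -c "
from h import *
need([.5611,.1788,.0769],.4802)"
```

```text
t 31.08 pos [0.5561 0.1761 0.0882] zyaw 0.4799 w 51.5 F [-1.7 -1.3 -3.1]
turn -0.0
offset after turn cm [1.13 0.01 0.57]
```

drive_tool:
  offset:
    - [0.15,0,0.07]
    - [0.15,0,0.07]
    - [0.15,0,0.07]
    - [0.1,0,0.05]
    - [0,0,0]
  turn: [0,0,0,0,0]
  hand: [4.5,4.5,4.5,4.5,4.5]

```text
t: 31.5
position: [0.5586, 0.1774, 0.0827]
ee_rot: [-0.168, 0.687, 0.168, 0.687]
force: [-4.7, -1.8, -3.7]
width: 0.604
```

```bash
python3 look.py w36 120,384,120,420;python3 look.py s36 70,180,210,350 scene; python3 -c "
from h import *
need([.5611,.1788,.0769],.4802)"
```

```text
t 31.55 pos [0.5586 0.1774 0.0828] zyaw 0.4799 w 51.3 F [-1.5 -0.7 -2.9]
turn -0.0
offset after turn cm [ 0.13 -0.03  0.14]
t 31.6 pos [0.5589 0.1775 0.083 ] zyaw 0.48 w 51.2 F [-2.4 -1.  -2.3]
turn -0.0
offset after turn cm [ 0.15 -0.03  0.11]
t 31.6 pos [0.5589 0.1775 0.083 ] zyaw 0.48 w 51.2 F [-2.4 -1.  -2.3]
turn -0.0
offset after turn cm [0.61 0.01 0.26]
```

View pics/w36.png

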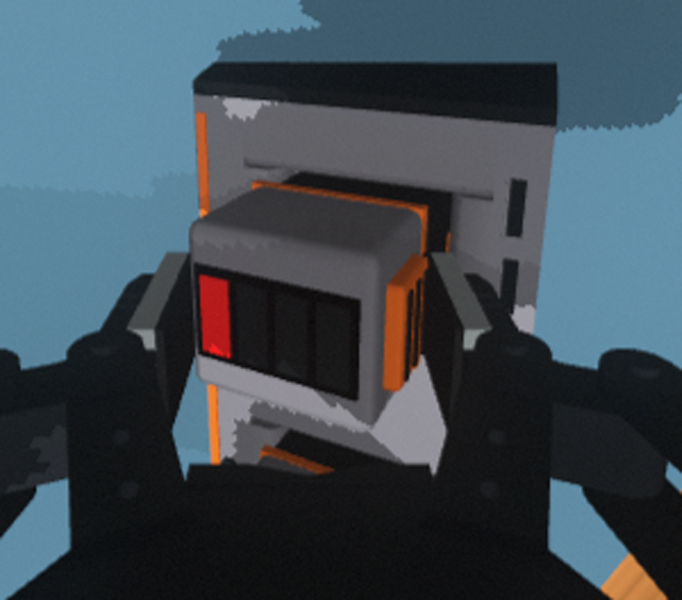

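View pics/s36.png

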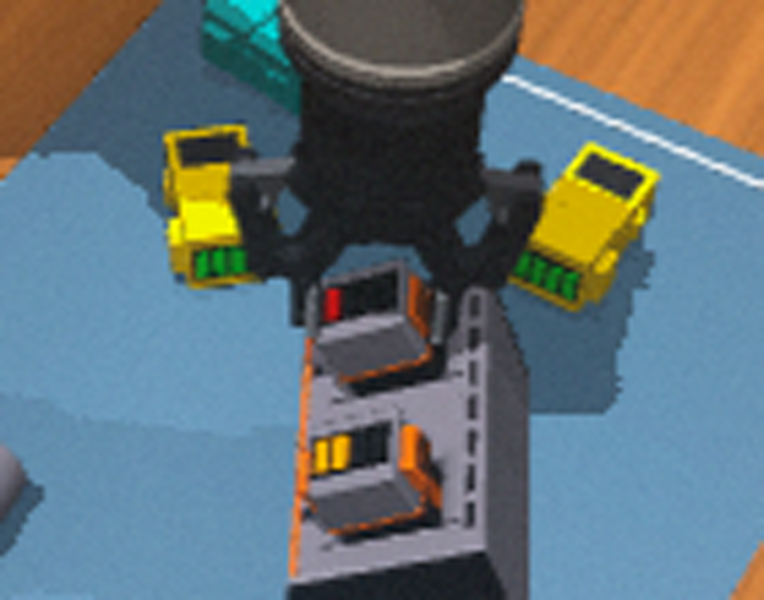

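drive_tool:
  offset:
    - [0.15,0,0.06]
    - [0.15,0,0.06]
    - [0,0,0]
  turn: [0,0,0]
  hand: [4.5,4.5,4.5]

```text
t: 31.85
position: [0.5605, 0.1784, 0.0801]
ee_rot: [-0.168, 0.686, 0.168, 0.687]
force: [-0.1, -0.1, -2.8]
width: 0.6
```

```bash
python3 -c "
from h import *
need([.5611,.1788,.0769],.4802)"
```

```text
t 31.85 pos [0.5605 0.1784 0.0801] zyaw 0.4801 w 51.3 F [-0.1 -0.1 -2.8]
turn -0.0
offset after turn cm [0.32 0.   0.07]
```

drive_tool:
  offset:
    - [0.1,0,0.04]
    - [0.1,0,0.04]
    - [0.05,0,0.02]
    - [0,0,0]
  turn: [0,0,0,0]
  hand: [4.5,4.5,4.5,4.5]

```text
t: 32.18
position: [0.5612, 0.1786, 0.0791]
ee_rot: [-0.168, 0.687, 0.168, 0.687]
force: [-8.6, -3.4, 23.3]
width: 0.601
```

```bash
python3 look.py w37 120,384,120,420;python3 look.py s37 70,180,210,350 scene; python3 -c "
from h import *
need([.5611,.1788,.0769],.4802)"
```

```text
t 32.23 pos [0.5612 0.1786 0.0791] zyaw 0.4798 w 50.8 F [-8.9 -2.4 24.1]
turn -0.0
offset after turn cm [-0.24 -0.01 -0.14]
t 32.28 pos [0.5612 0.1786 0.0791] zyaw 0.4797 w 51.2 F [-8.1 -3.1 23.8]
turn -0.001
offset after turn cm [-0.24 -0.01 -0.14]
t 32.28 pos [0.5612 0.1786 0.0791] zyaw 0.4797 w 51.2 F [-8.1 -3.1 23.8]
turn -0.001
offset after turn cm [ 0.22  0.03 -0.  ]
```

View pics/w37.png

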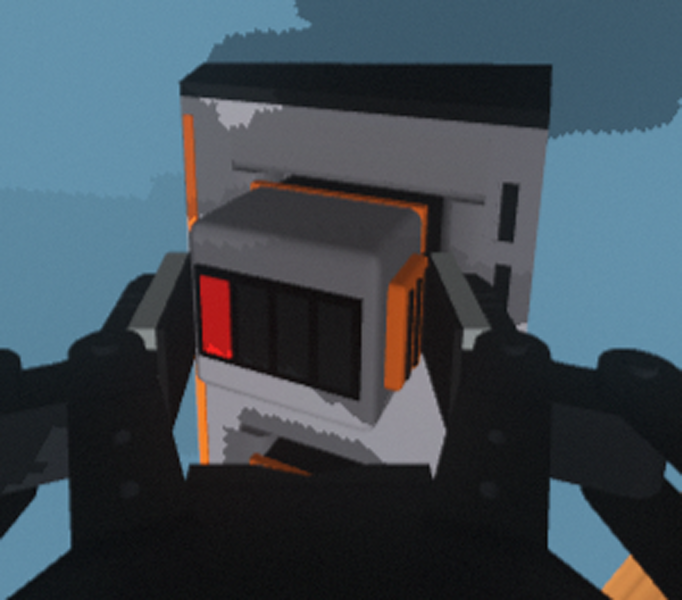

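View pics/s37.png

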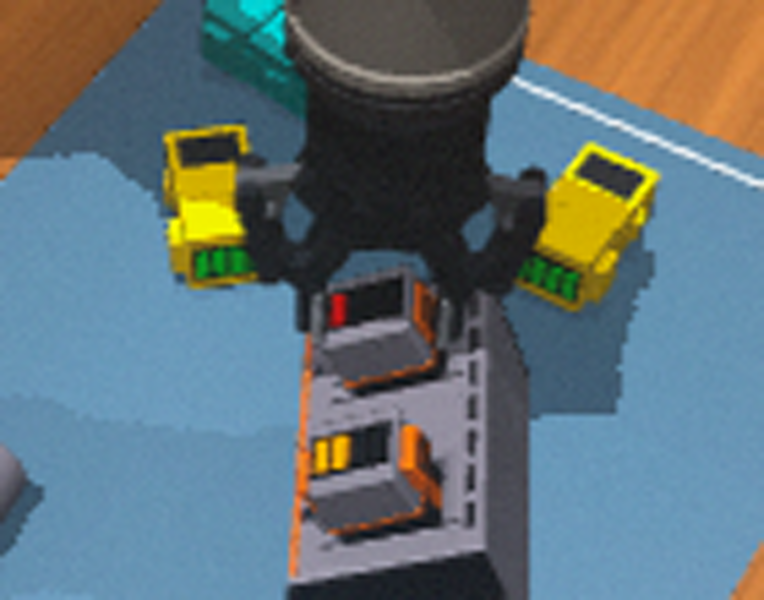

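drive_tool:
  offset:
    - [0,0,0]
    - [0,0,0]
    - [0,0,0]
    - [0,0,0]
    - [-0.3,0,-0.1]
    - [-0.5,0,-0.2]
    - [-1,0,-0.2]
    - [-1.5,0,0]
    - [-1.5,0,0]
    - [0,0,0]
    - [0,0,0]
    - [0,0,0]
  turn: [0,0,0,0,0,0,0,0,0,0,0,0]
  hand: [5.5,6.2,7.0,7.8,8.54,8.54,8.54,8.54,8.54,8.54,8.54,8.54]

```text
t: 33.28
position: [0.5561, 0.1762, 0.1257]
ee_rot: [-0.168, 0.687, 0.168, 0.687]
force: [-0.9, 0.0, 0.2]
width: 0.999
```

```bash
python3 look.py w38 120,384,120,420;python3 look.py s38 90,180,220,340 scene; python3 -c "
from h import *
need([.5611,.1788,.0769],.4802)"
```

```text
t 33.33 pos [0.5559 0.1761 0.1254] zyaw 0.48 w 85.2 F [ 0.6 -0.3  0.8]
turn -0.0
offset after turn cm [ 4.39 -0.04  0.44]
t 33.38 pos [0.5559 0.1761 0.1252] zyaw 0.48 w 85.3 F [ 0.4  0.  -0.5]
turn -0.0
offset after turn cm [ 4.37 -0.04  0.45]
t 33.38 pos [0.5559 0.1761 0.1252] zyaw 0.48 w 85.3 F [ 0.4  0.  -0.5]
turn -0.0
offset after turn cm [4.83 0.   0.59]
```

View pics/w38.png

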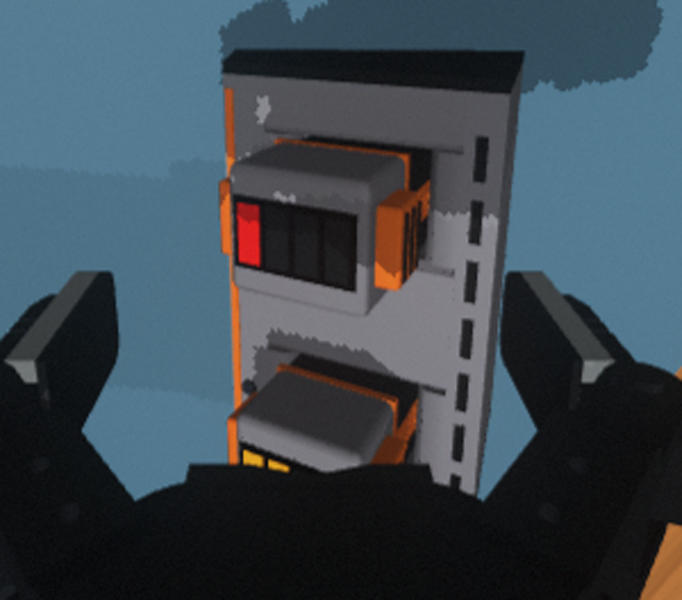

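View pics/s38.png

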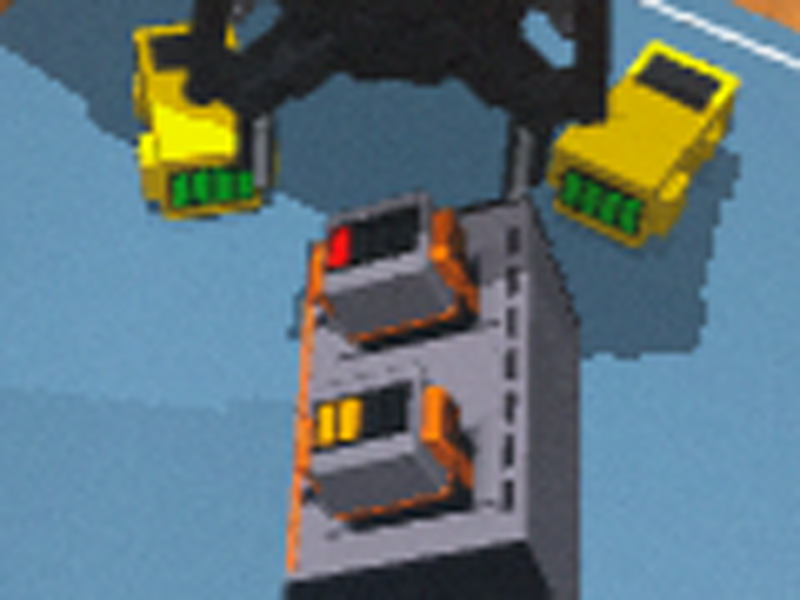

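Run:
```python
from h import *
im=imaging.grab_frame('scene')[:,:,::-1]; a=cv2.imread('pics/scene0.png')
b=np.hstack([cv2.resize(x[112:150,255:305],None,fx=8,fy=8,interpolation=cv2.INTER_CUBIC) for x in (a,im)])
cv2.imwrite('pics/cmp.png',b[:,:800])
need([.5535,.175,.116],.4802)
```

```text
t 33.43 pos [0.5559 0.1761 0.1251] zyaw 0.48 w 85.2 F [-0.1 -0.  -0.5]
turn -0.0
offset after turn cm [ 0.91  0.02 -0.26]
```

View pics/cmp.png

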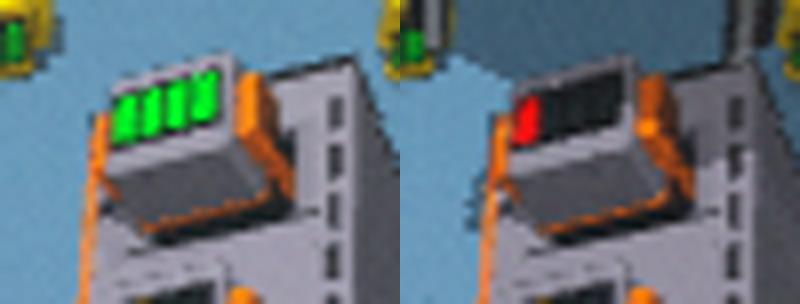

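drive_tool:
  offset:
    - [-1,0,0]
    - [-2.5,0,0]
    - [-3,0,0]
    - [-3,0,0]
    - [-2,0,0]
    - [0,3,0]
    - [0,3,0]
    - [0,3,0]
    - [0,3,0]
    - [0,3,0]
    - [0,2,0]
    - [0,0,0]
    - [0,0,0]
    - [0,0,0]
    - [0,0,0]
  turn: [0,0,0,0,0,0,0,0,0,0,0,0,0,0,0]
  hand: [8.54,8.54,8.54,8.54,8.54,8.54,8.54,8.54,8.54,8.54,8.54,8.54,8.54,8.54,8.54]

```text
t: 34.68
position: [0.4784, 0.3258, 0.2408]
ee_rot: [-0.168, 0.687, 0.167, 0.687]
force: [0.6, -0.4, 0.2]
width: 1.0
```

```bash
python3 look.py t40 110,310,150,417 top;python3 look.py s40 100,300,150,410 scene; python3 -c "
from h import *
need(None)
a=cv2.imread('pics/top0.png');im=imaging.grab_frame('top')[:,:,::-1]
b=np.hstack([cv2.resize(x[150:230,160:260],None,fx=4,fy=4,interpolation=cv2.INTER_CUBIC) for x in (a,im)]);cv2.imwrite('pics/cmp2.png',b)"
```

```text
t 34.73 pos [0.4784 0.3259 0.2408] zyaw 0.4782 w 85.9 F [ 0.3  0.2 -0.6]
turn -0.002
offset after turn cm [ 15.93 -16.9    0.4 ]
t 34.78 pos [0.4783 0.326  0.2407] zyaw 0.4783 w 85.1 F [ 0.2 -0.9 -0. ]
turn -0.002
offset after turn cm [ 15.93 -16.91   0.4 ]
t 34.78 pos [0.4783 0.326  0.2407] zyaw 0.4783 w 85.1 F [ 0.2 -0.9 -0. ]
```

View pics/t40.png

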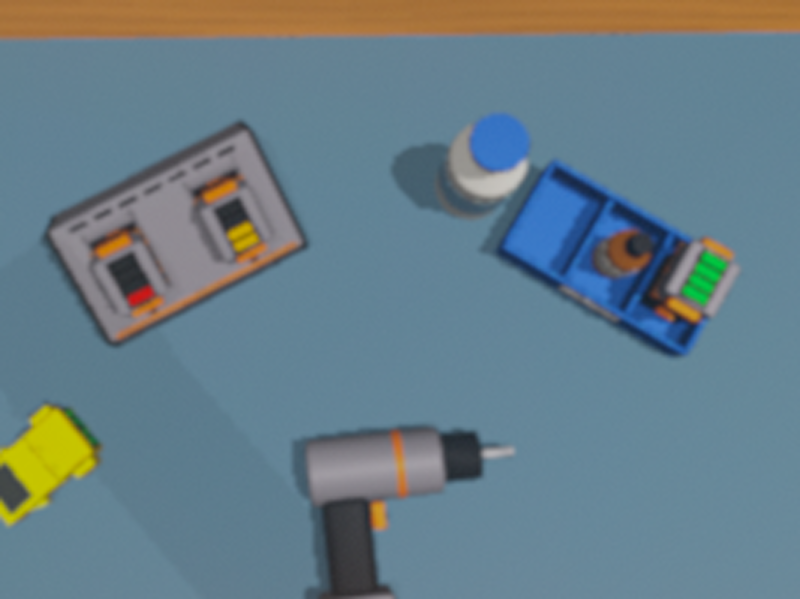

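View pics/s40.png

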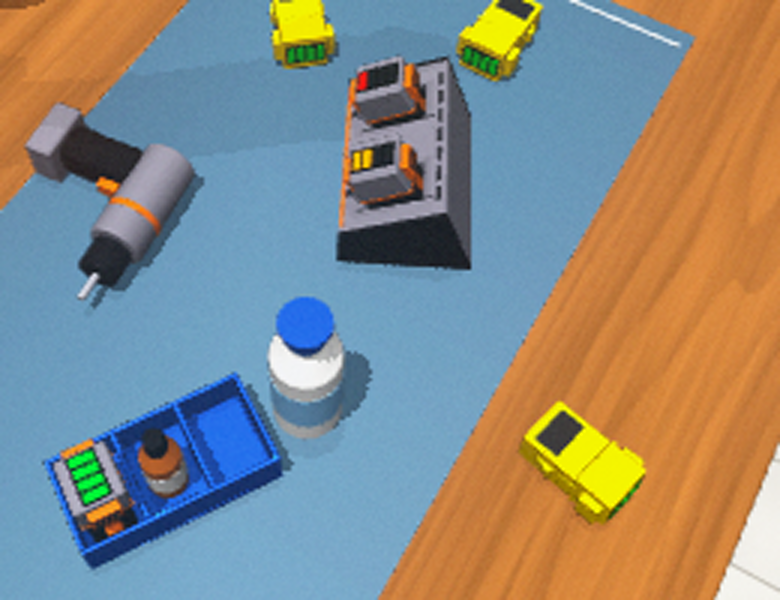

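View pics/cmp2.png

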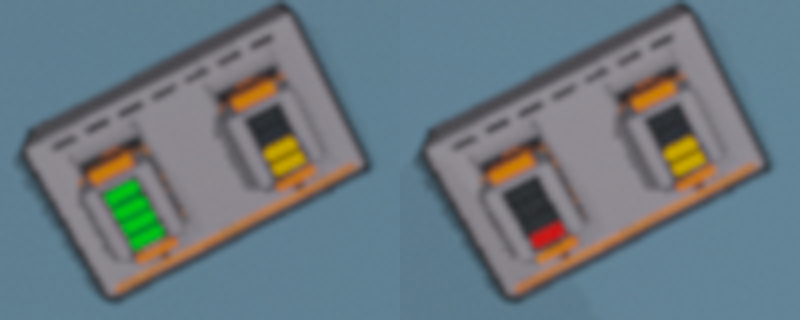

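```bash
python3 -c "
from rig import job
print(job.sign_off())"
```

```text
the job is handed in; nothing more can be done
None
```

The battery swap is finished and handed in at about 35 s of the 61 s allowed. All the checks I could make passed, but the sign-off gave no verdict.

**Charged pack:** it stands upright in the empty end compartment (slot_a). It slipped out of the grip and stayed latched on the first pull, so I re-gripped it lower and drew it out along the bay. Before letting go I squeezed both its buttons again. The gripper closed to the fully-pressed width, so the squeeze condition should be met even if the tilted grip pressed the buttons less deeply. While I was standing it up, the gripper briefly jammed and the wrist force read 66 N (limit 120 N). Backing off freed it.

**Flat pack:** it is home in the bay that came free. I tilted it to the bay's lean on the bench, slid it in with its buttons held until the floor pushed back at about 24 N, and let go. In the before/after pictures it sits where the charged pack did, to within about half a millimetre, with both buttons out.

**Everything else:** the charging pack, both bottles, the driver and the look-alikes show no visible movement in the final pictures. The gripper was clear of everything with the force reading near zero. I did not do the extra push from above, because the pictures already showed the flat pack fully home.

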